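# Close the slit-lamp base cap to the click of a torque wrench

### The arm

A 6-joint arm with a two-finger parallel gripper is mounted at the origin on the work surface. World frame = base frame: x ahead of the robot, y to its left, z up, the work surface at z = 0. Lengths are in m, angles in rad, forces in N, time in s.
With the tool pointing down it reaches from about 0.425 to 0.95 m from the base axis. Payload 14.7 kg.
Tool frame: the origin (TCP) lies on the mounting face of the last link; the fingertips stand 173 mm ahead of it and the grasp point (between the pads) lies 155 mm ahead of it (grip_point_offset is the z of the grasp point in the tool frame, in m); z points along the fingers, y is the line along which they close (so a half turn about z gives the same grasp; the last joint's range is limited). The gripper opens to 85 mm and grips with 20 to 120 N. Pads are 22 mm wide; open, the fingers measure 114 mm over their backs; the gripper's body (76 mm by 85 mm) begins 54 mm behind the grasp point. The pads swing forward as they close: fully open they stand 13 mm farther back than shut.
Start: joints at [-1.236, 0.48, 1.596, -0, 1.065, -0.047], TCP at [0.242, -0.603, 0.405] pointing down, gripper open.
Joint ranges: [-2.75, 2.75], [-0.82, 2.05], [0.23, 2.67], [-1.56, 4.7], [0.09, 2.69], [-2.92, 2.92]. Speed limits (rad/s): [1.89, 1.89, 2.39, 3.01, 3.01, 3.01].

### API

Orientations are given as a unit quaternion [w, x, y, z].
In Python, from station import read_state, capture, finish_job, look_for, trace, tip_of, grip_point_offset gives the robot as it stands.
- The arm moves only by the tool send_rows, never from a script. Its argument "rows" is a list of rows, each an object with "slide": the shift along the tool's x, y, z in mm, a list of three; "rotation": the turn, a rotation vector about the tool's x, y, z in degrees, a list of three; "jaw": the finger opening in mm, from 0 to 85.4. A call has 1 to 8 rows; each row is the pose to reach, as a shift and turn from the pose commanded when the call began, along the tool's axes at that moment; what a row does not reach only later rows make up. A row lasts 1/10 s, in which the tool goes at most 50 mm and 8.59 degrees, less where a joint would pass 70% of its speed; a pose out of reach is approached as far as the arm can. A call with a gripper value outside its range is refused whole. The fingers move at their own pace and stop on an object; the grip force is fixed at half the most. Time passes only in rows, so rows that repeat a pose let the fingers close. It gives the time, the measured TCP pose, the force, the opening and the grip force at its end, in the units of the state.
- read_state(): the state, without advancing time (a new reading comes with each control period).
- capture(name): name is "side" or "top" or "wrist"; returns a dict with "pixels" (400x640x3 uint8, red, green, blue), "fx", "fy", "cx", "cy" (pixels), "rvec" (rotation vector, rad) and "tvec" (3), from world to camera coordinates, as OpenCV has them; the wrist camera has in their place "tool_from_camera" (4x4, takes a point from camera to tool coordinates, whose origin is the TCP and whose axes are the flange's). Camera axes: x right, y down, z forward; pixel columns grow to the right and rows downward; lengths in m; the calibration is good to about 2 mm. A picture is of the moment at which its call begins: read the wrist's pose just before it. There is no depth.
- finish_job(): hands the job in; it is judged then, once.
Trained networks look in the newest picture that a camera, given by its name, has taken for a name from the list of things; names that differ only in an ending like _2 or _b are one class to them, and where a whole thing is asked for, a point or a joint stands for the part that bears it (a point fixed in the world has none). Each returns a list of dicts, best first, with "p" (0 to 1); they miss things now and then, are a little off and sometimes report something else, mostly with a low value. They report only what shows in the picture. A call takes as long as a camera call. They do not tell look-alikes from the thing itself.
- look_for(camera, name): "at" ([x, y, z] in m, in world coordinates, good to about 4 mm: the middle of the surface that is visible of it).
- trace(camera, name): "pixels" (400x640 bool, what is visible of it).
- tip_of(camera, name): "at" ([x, y, z] in m, in world coordinates, good to about 4 mm: a listed point, or the origin of a listed thing).
The state is a dict: "time_s": time; "joint_positions": joint angles; "joint_vel": joint speeds; "joint_efforts": joint torques, N m; "tool_pos": TCP position; "tcp_rot": TCP orientation; "ft_force": force on the tool from outside, world axes, zero at the start; "moment": the same for the moment, N m; "finger_gap": finger opening in m; "grasp_force": force on a finger pad.
Only numpy, scipy, OpenCV 4.12 (cv2) and the standard library are available. Lean on these libraries where they do the work, as an engineer would, in place of code of your own. Each camera call takes 0.05 s, during which the arm holds its last target. There are 200 camera calls.

### The job

Close the screw cap in the slit-lamp base: first turn it clockwise by its bar with the fingers until it is snug, then lift the click wrench out of its cradle, set its head fully down over the bar with the handle over the base plate on the side away from the column, and let go. Take the wrench again by the black grip at the end of its handle and swing it clockwise until it breaks over with a click, stop at once, ease off and leave the wrench lying straight and fully down on the cap. Leave the drops bottle, lens case and steel cup alone.

Things in the scene. Friction and masses are not known exactly. Their poses are not given: they have to be found in the camera images.
- cap (a joint): Turn of the screw cap on its thread, rad, growing clockwise from above. Starts at 0.1 to 0.7; steady light drag of 0.25 N m up to 1.3, where it is snug and resistance jumps to 1.2 N m. After that the value stays near 1.3 while cap and neck press the gasket, turning on together (0 to 0.3 rad, unknown) at a torque rising 2.6 N m per rad. Friction holds it when let go.
- cap_foot (a point): Axis of the screw cap at the level of the base's flat top, 30 mm above the table. z up; x along the cap's grip bar: aluminium, 36 mm long (x), 12 mm wide (y), 34 mm high above the plate, alike after a half turn. The 58 mm disc round it is flush. When snug, the bar lies across the plate so that a wrench on it reaches over the plate's free part (one of its two ends).
- base: Slit-lamp base, fixed: flat plate 30 mm high, black sides, grey top. Origin on the table under the cap's axis, z up; the plate reaches 135 mm to each side in x, 240 mm to -y (free part, where the wrench handle swings) and 190 mm to +y, where a column on a block (80 by 75 mm, centre at x 20, y 148 mm) rises to 130 mm above the table.
- cradle: Wooden cradle, fixed: board 270 by 70 mm, 10 mm high. Origin on the table under the middle of the lying wrench's shaft, x from handle to head. Two cheeks at its -x end (x -130 to -55 mm, up to 58 mm above the table) stand 3.5 mm beside the wrench's black grip: pinch the wrench only at its bare shaft and lift it straight up 55 mm or more.
- socket (a point): Head of the click wrench: centre of its through-opening, at the level of its underside. z up; x along the wrench from handle to head (handle lies to -x). Steel head 57 by 35 mm, 26 mm high; opening 41 (x) by 17 mm (y), so it drops over the cap's bar with 2.5 mm to spare all round. In the cradle it lies 10 mm above the table; on the cap, fully down, it is level with the base's top.
- wrench: The same loose wrench head (same origin and axes as socket), carrying the handle. The whole wrench weighs 0.29 to 0.36 kg. Laid on the cap it lies level: the head and a foot under the handle's end both rest on the base's top, and the slippery plastic foot slides on it.
- shaft (a point): Middle of the wrench's bare steel shaft, 75 mm from the head's axis, 26 mm above the wrench's underside; x along the handle towards the head. Shaft 14 mm wide (y), 20 mm high, bare from 53 to 130 mm from the head's axis; the wrench's centre of mass lies within 25 mm of this point.
- grip (a point): Middle of the black grip at the handle's end, 170 mm from the head's axis, 26 mm above the wrench's underside: 80 mm long (x), 24 mm wide (y), 28 mm high; x along the handle towards the head.
- handle: The handle; origin as socket, x towards the head. It turns clockwise against the head about the head's axis: straight up to 2.0 N m (about 12 N at the grip), then it breaks over and resistance falls 0.8 N m per 0.1 rad; hard stop at 0.22 rad. A damped spring straightens it when let off. At 0.04 rad the click is made; past 0.2 rad it was not stopped in time.
- drops_mid (a point): Bystander: small eye-drop bottle, 28 mm wide, 65 mm high, upright on the table; point at its middle.
- case_mid (a point): Bystander: black lens case 60 (x) by 90 by 24 mm lying on the base, beside the column; point at its middle.
- cup_mid (a point): Bystander: open steel cup 68 mm wide, 80 mm high, on the table; point at its middle.
Things that resemble listed ones, but are neither listed nor needed, are in the scene too. Of the things like the wrench, leave any that is green; of the rest the smaller one is meant.

How it is judged:
By the outcome, as a careful person would: the job done as asked, in the order asked, and still so for the second after the job is handed in, with the robot touching nothing.
It also fails if it takes over 67 s, if anything falls off the work surface, if the arm or the gripper's body presses on something with over 40 N, if the wrist force passes 120 N, or if a joint passes its speed limit or range.

## Working session

There is one attempt and no reset: what is moved stays moved. The work goes in short steps, Python scripts to look and compute and a tool call to move; the robot and the scene stay as the last step left them, time stands still between calls to the robot, and variables do not carry over. Pictures are saved under pics/ and viewed, at most 10 in all, crops included, and the job is handed in when it is done.

Besides the shell and the picture viewer there is one more tool, called after ">>>" by a JSON object that holds its "api" and its "payload". send_rows: Moves the arm, as the interface text tells. Its arguments: {"type":"object","properties":{"rows":{"type":"array"}},"required":["rows"]}

```bash
mkdir -p pics; ls; cat > h.py <<'E'
import numpy as np, cv2
from scipy.spatial.transform import Rotation as R
from station import *
def save(n,f):
    c=capture(n); cv2.imwrite('pics/'+f,c['pixels'][:,:,::-1]); return c
def pose():
    s=read_state(); q=s['tcp_rot']; return np.array(s['tool_pos']),R.from_quat([q[1],q[2],q[3],q[0]]),s
def proj(c,p):
    return cv2.projectPoints(np.array([p],float),np.array(c['rvec']),np.array(c['tvec']),np.array([[c['fx'],0,c['cx']],[0,c['fy'],c['cy']],[0,0,1]]),None)[0][0,0]
def ray(c,u,v,z):
    Rm=cv2.Rodrigues(np.array(c['rvec']))[0]; t=np.array(c['tvec']); o=-Rm.T@t
    d=Rm.T@np.array([(u-c['cx'])/c['fx'],(v-c['cy'])/c['fy'],1]); return o+d*(z-o[2])/d[2]
E
python3 - <<'E'
from h import *
p,r,s=pose(); print(p,r.as_matrix().round(3),s['ft_force'],grip_point_offset)
cs={}
for n in ['top','side']:
    c=cs[n]=save(n,n+'0.png')
    for k in ['cap_foot','base','cradle','socket','shaft','grip','drops_mid','case_mid','cup_mid']:
        for d in tip_of(n,k)[:4]: print(n,k,np.round(d['at'],3),round(d['p'],2),proj(c,d['at']).round())
a=np.hstack([cv2.imread('pics/top0.png')]); 
E
```

```text
pics
[ 0.24213982 -0.60299099  0.40408406] [[ 0.928  0.373 -0.   ]
 [ 0.373 -0.928  0.001]
 [ 0.    -0.001 -1.   ]] [ 0.45710118 -0.53068386 -0.03069695] 0.1547
top cap_foot [0.565 0.164 0.035] 0.76 [250. 169.]
top cap_foot [ 0.554 -0.426  0.036] 0.51 [419. 167.]
top base [ 0.562  0.165 -0.004] 0.58 [252. 172.]
top cradle [ 0.575 -0.276 -0.001] 0.66 [375. 164.]
top socket [ 0.641 -0.25   0.008] 0.84 [367. 146.]
top socket [ 0.395 -0.61  -0.005] 0.55 [471. 212.]
top shaft [ 0.571 -0.275  0.035] 0.61 [375. 163.]
top shaft [ 0.337 -0.533  0.036] 0.52 [453. 228.]
top shaft [ 0.638 -0.251  0.008] 0.52 [367. 147.]
top grip [ 0.487 -0.313  0.039] 0.78 [387. 186.]
top grip [ 0.264 -0.434  0.031] 0.58 [426. 250.]
top grip [0.532 0.465 0.043] 0.32 [164. 180.]
top drops_mid [ 0.551 -0.428  0.035] 0.57 [419. 168.]
top case_mid [0.471 0.289 0.043] 0.61 [214. 196.]
top cup_mid [0.532 0.466 0.038] 0.67 [165. 180.]
side cap_foot [0.557 0.165 0.028] 0.73 [238. 249.]
side base [0.564 0.166 0.   ] 0.62 [237. 255.]
side base [ 0.55  -0.43   0.031] 0.39 [327. 128.]
side cradle [ 0.57  -0.275 -0.001] 0.85 [304. 159.]
side socket [ 0.64  -0.247  0.007] 0.97 [281. 157.]
side socket [0.471 0.292 0.045] 0.64 [241. 295.]
side socket [ 0.394 -0.605 -0.001] 0.39 [383. 120.]
side shaft [ 0.57  -0.283  0.039] 0.67 [304. 149.]
side shaft [ 0.337 -0.531  0.034] 0.49 [393. 127.]
side grip [ 0.345 -0.241  0.022] 0.84 [364. 179.]
side grip [ 0.483 -0.32   0.038] 0.58 [333. 149.]
side drops_mid [ 0.549 -0.433  0.034] 0.48 [328. 127.]
side case_mid [0.47  0.292 0.043] 0.56 [241. 296.]
side cup_mid [0.533 0.469 0.037] 0.74 [175. 351.]
```

```bash
python3 - <<'E'
import cv2
a=cv2.imread('pics/top0.png');b=cv2.imread('pics/side0.png')
cv2.imwrite('pics/v1.png',cv2.resize(a[90:290,130:530],(800,400),interpolation=cv2.INTER_CUBIC))
cv2.imwrite('pics/v2.png',cv2.resize(b[90:390,120:520],(800,600),interpolation=cv2.INTER_CUBIC))
E
```

```text
(no output)
```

View pics/v1.png

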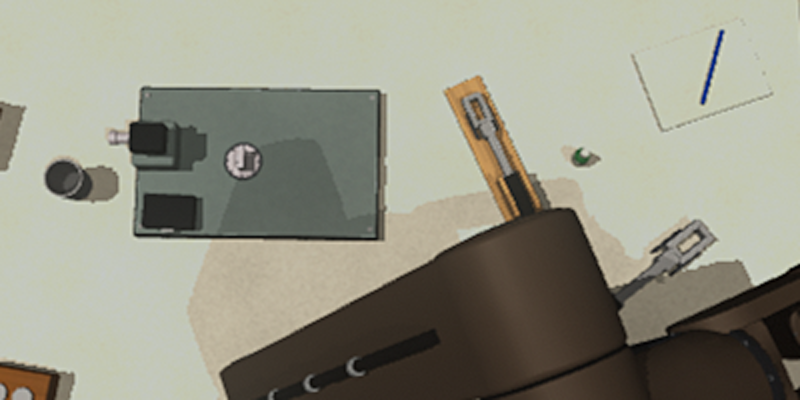

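View pics/v2.png

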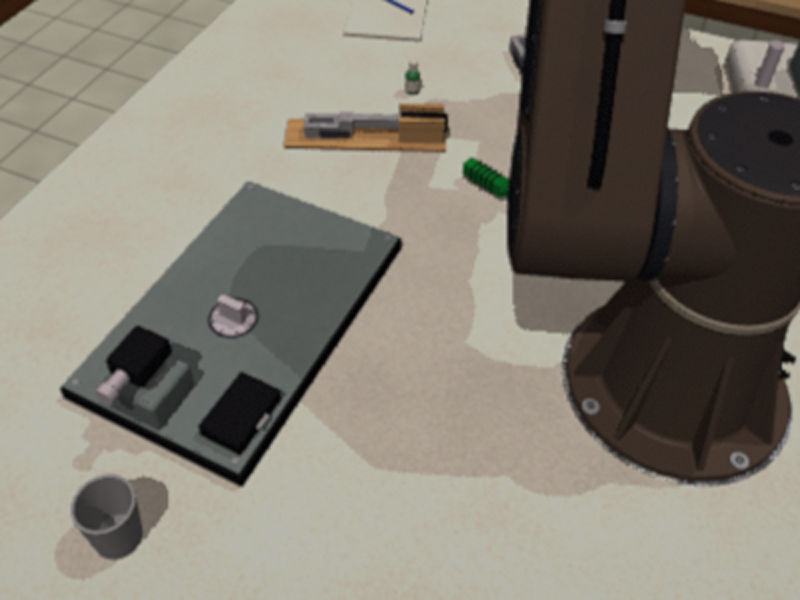

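Candidates for the wrench: the one in the wooden cradle (top full-image ~(370,155), black grip, smaller) and a larger one at the lower right (~(472,213)); there's also a green handle in the side view at (364,179). The smaller one in the cradle fits. I'll fly over it to confirm it with the wrist camera on the way to the cap.

>>> {"api": "send_rows", "payload": {"rows": [{"slide": [200, -80, 50], "rotation": [0, 0, 0], "jaw": 85}, {"slide": [390, -150, 50], "rotation": [0, 0, 0], "jaw": 85}, {"slide": [390, -150, 50], "rotation": [0, 0, 0], "jaw": 85}, {"slide": [390, -150, 50], "rotation": [0, 0, 0], "jaw": 85}, {"slide": [390, -150, 50], "rotation": [0, 0, 0], "jaw": 85}, {"slide": [390, -150, 50], "rotation": [0, 0, 0], "jaw": 85}, {"slide": [390, -150, 50], "rotation": [0, 0, 0], "jaw": 85}, {"slide": [390, -150, 50], "rotation": [0, 0, 0], "jaw": 85}]}}

```text
time_s: 1.8
tool_pos: [0.5341, -0.3314, 0.3569]
tcp_rot: [0.0, 0.982, 0.19, 0.0]
ft_force: [0.6, -0.2, 0.2]
finger_gap: 0.0851
grasp_force: 0.0
```

```bash
cat >> h.py <<'E'
def wcam(f=None):
    p,r,s=pose(); c=capture('wrist')
    T=np.eye(4);T[:3,:3]=r.as_matrix();T[:3,3]=p
    M=np.linalg.inv(T@np.array(c['tool_from_camera'])); c['rvec']=cv2.Rodrigues(M[:3,:3])[0].ravel();c['tvec']=M[:3,3]
    if f: cv2.imwrite('pics/'+f,c['pixels'][:,:,::-1])
    return c
def go(pt,bear):
    "slide mm, rot deg from now to TCP pt with tool x at bearing deg, tool down"
    p,r,s=pose(); b=np.radians(bear)
    M=np.array([[np.cos(b),np.sin(b),0],[np.sin(b),-np.cos(b),0],[0,0,-1]])
    print('slide',(r.inv().apply(np.array(pt)-p)*1000).round(1),'rot',np.degrees((r.inv()*R.from_matrix(M)).as_rotvec()).round(1))
def where(c,cam,names,n=2):
    for k in names:
        for d in tip_of(cam,k)[:n]: print(cam,k,np.round(d['at'],4),round(d['p'],2),proj(c,d['at']).round())
E
python3 - <<'E'
from h import *
c=wcam('w1.png'); print(pose()[0],np.array(c['tool_from_camera']).round(3),c['fx'])
where(c,'wrist',['socket','shaft','grip','cradle','cap_foot'])
print(pose()[2]['time_s'])
# base edges from top image
from station import *
t=capture('top'); 
for k in ['base']:
    m=trace('top',k)[0]['pixels'].astype(np.uint8); print(m.sum(),cv2.minAreaRect(cv2.findNonZero(m)))
    q=cv2.boxPoints(cv2.minAreaRect(cv2.findNonZero(m))); print([ray(t,*x,0.03).round(3) for x in q])
go([0.5,0.165,0.40],25)
E
```

```text
[ 0.53843371 -0.32670482  0.35609335] [[ 0.001 -0.964 -0.265  0.066]
 [ 1.     0.     0.    -0.   ]
 [-0.    -0.265  0.964  0.031]
 [ 0.     0.     0.     1.   ]] 289.95527475261997
wrist socket [ 0.6402 -0.2489  0.0111] 0.9 [286.  51.]
wrist socket [ 0.1899 -0.1859 -0.0007] 0.69 [134. 364.]
wrist shaft [ 0.2591 -0.2071  0.0258] 0.81 [149. 345.]
wrist shaft [ 0.5743 -0.2837  0.0374] 0.79 [293. 129.]
wrist grip [ 0.4834 -0.3145  0.0332] 0.62 [291. 220.]
wrist cradle [ 0.5708 -0.279  -0.0018] 0.79 [292. 129.]
wrist cap_foot [ 0.5759 -0.2817  0.0376] 0.23 [292. 126.]
2.1
5266 ((252.0, 171.0), (76.0, 136.0), 90.0)
[array([0.703, 0.401, 0.03 ]), array([ 0.688, -0.084,  0.03 ]), array([ 0.416, -0.076,  0.03 ]), array([0.43 , 0.399, 0.03 ])]
slide [ 155.6 -475.2  -43. ] rot [ 0.   0.  -3.2]
```

View pics/w1.png

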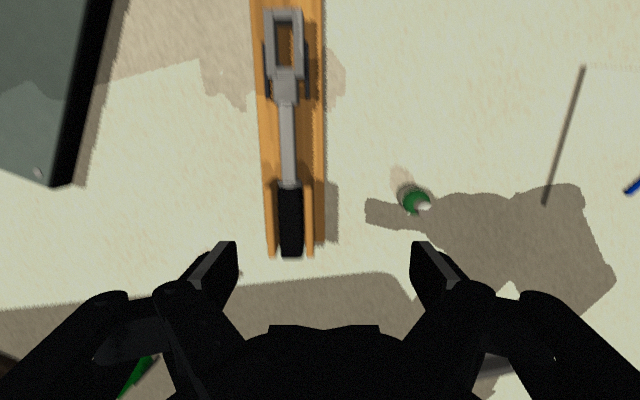

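The crop confirms it: smaller steel wrench with black grip in the cradle (head (285,45), shaft (288,145), grip (290,220)); the green one lies at (135,370). On to the cap.

```bash
python3 - <<'E'
from h import *
go([0.575,0.15,0.32],130)
E
```

```text
slide [ 219.6 -433.5   37. ] rot [   0.     0.  -108.2]
```

>>> {"api": "send_rows", "payload": {"rows": [{"slide": [220, -433, 37], "rotation": [0, 0, -108], "jaw": 60}, {"slide": [220, -433, 37], "rotation": [0, 0, -108], "jaw": 60}, {"slide": [220, -433, 37], "rotation": [0, 0, -108], "jaw": 60}, {"slide": [220, -433, 37], "rotation": [0, 0, -108], "jaw": 60}, {"slide": [220, -433, 37], "rotation": [0, 0, -108], "jaw": 60}, {"slide": [220, -433, 37], "rotation": [0, 0, -108], "jaw": 60}, {"slide": [220, -433, 37], "rotation": [0, 0, -108], "jaw": 60}, {"slide": [220, -433, 37], "rotation": [0, 0, -108], "jaw": 60}]}}

```text
time_s: 3.0
tool_pos: [0.5679, 0.065, 0.3268]
tcp_rot: [0.0, 0.702, 0.712, 0.0]
ft_force: [0.7, -0.7, -1.1]
finger_gap: 0.0602
grasp_force: 0.0
```

```bash
python3 - <<'E'
from h import *
go([0.575,0.15,0.32],130)
E
```

```text
slide [84.9  8.4  6.8] rot [  0.    0.  -39.1]
```

>>> {"api": "send_rows", "payload": {"rows": [{"slide": [76, 8, 6], "rotation": [0, 0, -36], "jaw": 60}, {"slide": [76, 8, 6], "rotation": [0, 0, -36], "jaw": 60}, {"slide": [76, 8, 6], "rotation": [0, 0, -36], "jaw": 60}, {"slide": [76, 8, 6], "rotation": [0, 0, -36], "jaw": 60}, {"slide": [76, 8, 6], "rotation": [0, 0, -36], "jaw": 60}]}}

```text
time_s: 3.5
tool_pos: [0.5752, 0.1396, 0.3207]
tcp_rot: [0.0, 0.448, 0.894, 0.0]
ft_force: [-1.0, -0.0, -0.1]
finger_gap: 0.0599
grasp_force: 0.0
```

```bash
python3 - <<'E'
from h import *
c=wcam('w2.png'); print(pose()[0],pose()[2]['moment'])
where(c,'wrist',['cap_foot'])
for n in ['cap','cap_foot']:
    for d in look_for('wrist',n)[:2]: print(n,d)
for d in trace('wrist','cap')[:2]:
    m=d['pixels'].astype(np.uint8); print(m.sum(),cv2.boundingRect(m)) 
E
```

```text
[0.57527813 0.13945295 0.32070365] [-0.01143347 -0.02951801  0.0114073 ]
wrist cap_foot [0.559  0.1612 0.0294] 0.93 [324. 163.]
cap {'at': [0.5628, 0.1662, 0.0297], 'p': 0.98}
cap_foot {'at': [0.5624, 0.1675, 0.0294], 'p': 0.79}
3198 (296, 129, 64, 63)
```

View pics/w2.png

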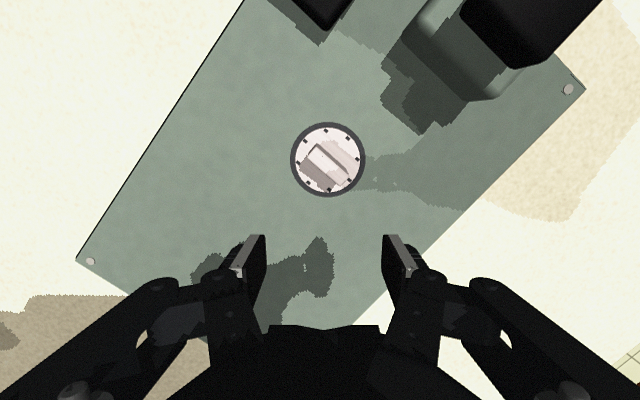

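The view shows the cap disc at (327,159), its bar running diagonally, and the plate's near edge from (245,0) to (77,260). I'll enlarge the cap for the bar angle.

```bash
python3 - <<'E'
from h import *
a=cv2.imread('pics/w2.png'); cv2.imwrite('pics/v3.png',cv2.resize(a[115:205,282:372],(720,720)[:2],interpolation=cv2.INTER_CUBIC)[:600])
c=wcam()
for n,u,v in [('disc',327.5,159),('L1',245,0),('L2',77,260),('s1',90,262),('s2',568,89)]:
    print(n,ray(c,u,v,.03).round(4))
a,b=ray(c,245,0,.03),ray(c,77,260,.03); print(np.degrees(np.arctan2(*(a-b)[1::-1])))
E
```

```text
disc [0.5595 0.166  0.03  ]
L1 [0.433  0.2278 0.03  ]
L2 [ 0.4199 -0.0614  0.03  ]
s1 [ 0.4312 -0.0559  0.03  ]
s2 [0.6876 0.3341 0.03  ]
87.40445664529983
```

View pics/v3.png

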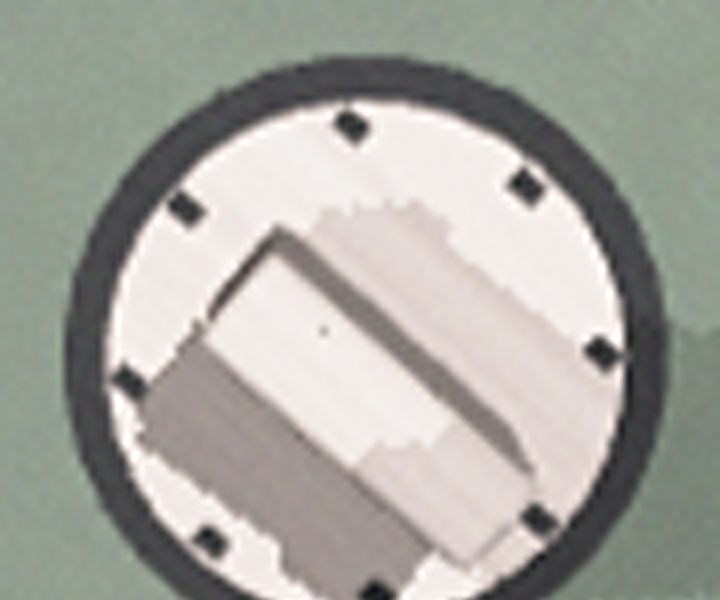

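```bash
python3 - <<'E'
from h import *
c=wcam()
P=[ray(c,282+x/8,115+y/8,.064) for x,y in [(278,250),(208,338),(467,565),(534,488)]]
for p in P: print(p.round(4))
P=np.array(P); print('centre',P.mean(0).round(4))
for a,b in [(0,3),(1,2)]:
    d=P[b]-P[a]; print('len',np.linalg.norm(d).round(4),'bearing',np.degrees(np.arctan2(d[1],d[0])).round(1))
E
```

```text
[0.5436 0.1727 0.064 ]
[0.5431 0.1618 0.064 ]
[0.5772 0.1587 0.064 ]
[0.5778 0.1689 0.064 ]
centre [0.5604 0.1655 0.064 ]
len 0.0344 bearing -6.3
len 0.0342 bearing -5.1
```

```bash
python3 - <<'E'
from h import *
go([0.560,0.1657,0.208],174.3)
E
```

```text
slide [ 29.7   3.1 112.6] rot [  0.    0.  -47.8]
```

>>> {"api": "send_rows", "payload": {"rows": [{"slide": [15, 1.5, 20], "rotation": [0, 0, -8], "jaw": 40}, {"slide": [29.5, 3, 30], "rotation": [0, 0, -47.5], "jaw": 40}, {"slide": [29.5, 3, 40], "rotation": [0, 0, -47.5], "jaw": 40}, {"slide": [29.5, 3, 50], "rotation": [0, 0, -47.5], "jaw": 40}, {"slide": [29.5, 3, 60], "rotation": [0, 0, -47.5], "jaw": 40}, {"slide": [29.5, 3, 75], "rotation": [0, 0, -47.5], "jaw": 40}, {"slide": [29.5, 3, 100], "rotation": [0, 0, -47.5], "jaw": 40}, {"slide": [29.5, 3, 112.5], "rotation": [0, 0, -47.5], "jaw": 40}]}}

```text
time_s: 4.65
tool_pos: [0.5595, 0.1656, 0.2065]
tcp_rot: [-0.001, 0.052, 0.999, -0.0]
ft_force: [0.7, 0.3, 0.3]
finger_gap: 0.0403
grasp_force: 0.0
```

>>> {"api": "send_rows", "payload": {"rows": [{"slide": [0, 0, 0], "rotation": [0, 0, 0], "jaw": 40}, {"slide": [0, 0, 0], "rotation": [0, 0, 0], "jaw": 8}, {"slide": [0, 0, 0], "rotation": [0, 0, 0], "jaw": 8}, {"slide": [0, 0, 0], "rotation": [0, 0, 0], "jaw": 8}, {"slide": [0, 0, 0], "rotation": [0, 0, 0], "jaw": 8}, {"slide": [0, 0, 0], "rotation": [0, 0, 0], "jaw": 8}]}}

```text
time_s: 5.25
tool_pos: [0.5602, 0.1654, 0.2091]
tcp_rot: [0.001, 0.051, 0.999, -0.0]
ft_force: [0.7, -8.0, 1.4]
finger_gap: 0.011
grasp_force: 58.4
```

```bash
python3 - <<'E'
from h import *
p,r,s=pose(); print(p,s['moment'],s['ft_force'],s['finger_gap'],s['grasp_force'],s['time_s'],s['joint_positions'])
go([0.560,0.1657,0.208],174.3)
E
```

```text
[0.56019599 0.16537963 0.20913038] [-1.3224087   0.02751888  0.20238474] [ 0.6581054  -8.00989876  1.37009731] 0.011030792472904699 58.36129903793335 5.25 [ 2.35392712e-01  6.47472448e-01  1.89739413e+00 -1.19273661e-03
  5.95741677e-01 -1.23216974e+00]
slide [0.2 0.3 1.1] rot [-0.   0.1 -0.2]
```

>>> {"api": "send_rows", "payload": {"rows": [{"slide": [0, -0.5, 0], "rotation": [0, 0, 6], "jaw": 8}, {"slide": [0, -0.5, 0], "rotation": [0, 0, 12], "jaw": 8}, {"slide": [0, -0.5, 0], "rotation": [0, 0, 18], "jaw": 8}, {"slide": [0, -0.5, 0], "rotation": [0, 0, 24], "jaw": 8}, {"slide": [0, -0.5, 0], "rotation": [0, 0, 30], "jaw": 8}, {"slide": [0, -0.5, 0], "rotation": [0, 0, 32], "jaw": 8}]}}

```text
time_s: 5.85
tool_pos: [0.5602, 0.1652, 0.2091]
tcp_rot: [0.001, 0.326, 0.945, 0.0]
ft_force: [0.9, -3.2, 0.6]
finger_gap: 0.0107
grasp_force: 58.4
```

```bash
cat >> h.py <<'E'
def st():
    p,r,s=pose(); x=r.as_matrix()[:,0]; print(p.round(4),'bear',np.degrees(np.arctan2(x[1],x[0])).round(2),'M',np.round(s['moment'],2),'F',np.round(s['ft_force'],1),s['finger_gap'],s['grasp_force'],s['time_s'])
E
python3 -c "
from h import *
st()"
```

```text
[0.5602 0.1652 0.2091] bear 141.9 M [-0.51 -0.09  0.24] F [ 0.9 -3.2  0.6] 0.010746692465653258 58.3705598115921 5.85
```

>>> {"api": "send_rows", "payload": {"rows": [{"slide": [0, 0, 0], "rotation": [0, 0, 4], "jaw": 8}, {"slide": [0, 0, 0], "rotation": [0, 0, 8], "jaw": 8}]}}

```text
time_s: 6.05
tool_pos: [0.5603, 0.1652, 0.2092]
tcp_rot: [0.001, 0.391, 0.92, 0.0]
ft_force: [0.9, -3.1, 0.2]
finger_gap: 0.0111
grasp_force: 58.4
```

```bash
python3 -c "
from h import *
st()"
```

```text
[0.5603 0.1652 0.2092] bear 133.98 M [-0.51 -0.11  0.32] F [ 0.9 -3.1  0.2] 0.011119918460385798 58.38945150375366 6.05
```

>>> {"api": "send_rows", "payload": {"rows": [{"slide": [0, 0, 0], "rotation": [0, 0, 4], "jaw": 8}, {"slide": [0, 0, 0], "rotation": [0, 0, 8], "jaw": 8}]}}

```text
time_s: 6.25
tool_pos: [0.5603, 0.1653, 0.2092]
tcp_rot: [0.001, 0.454, 0.891, 0.0]
ft_force: [0.2, -2.7, -0.5]
finger_gap: 0.0111
grasp_force: 58.4
```

```bash
python3 -c "
from h import *
st()"
```

```text
[0.5603 0.1653 0.2092] bear 125.97 M [-0.43 -0.14  0.29] F [ 0.2 -2.7 -0.5] 0.01111616067533686 58.367645144462585 6.25
```

>>> {"api": "send_rows", "payload": {"rows": [{"slide": [0, 0, 0], "rotation": [0, 0, 4], "jaw": 8}, {"slide": [0, 0, 0], "rotation": [0, 0, 8], "jaw": 8}]}}

```text
time_s: 6.45
tool_pos: [0.5603, 0.1653, 0.2092]
tcp_rot: [0.001, 0.515, 0.857, 0.0]
ft_force: [0.6, -2.2, 0.4]
finger_gap: 0.0115
grasp_force: 58.3
```

```bash
python3 -c "
from h import *
st()"
```

```text
[0.5603 0.1653 0.2092] bear 117.97 M [-0.53 -0.13  0.31] F [ 0.6 -2.2  0.4] 0.011452008244666214 58.34533452987671 6.45
```

>>> {"api": "send_rows", "payload": {"rows": [{"slide": [0, 0, 0], "rotation": [0, 0, 2], "jaw": 8}, {"slide": [0, 0, 0], "rotation": [0, 0, 4], "jaw": 8}]}}

```text
time_s: 6.65
tool_pos: [0.5603, 0.1653, 0.2092]
tcp_rot: [0.001, 0.544, 0.839, 0.001]
ft_force: [0.3, -3.2, -0.3]
finger_gap: 0.0111
grasp_force: 58.3
```

```bash
python3 -c "
from h import *
st()"
```

```text
[0.5603 0.1653 0.2092] bear 114.05 M [-0.51 -0.19  0.26] F [ 0.3 -3.2 -0.3] 0.011095724666777782 58.32716345787048 6.65
```

>>> {"api": "send_rows", "payload": {"rows": [{"slide": [0, 0, 0], "rotation": [0, 0, 2], "jaw": 8}, {"slide": [0, 0, 0], "rotation": [0, 0, 4], "jaw": 8}]}}

```text
time_s: 6.85
tool_pos: [0.5603, 0.1653, 0.2091]
tcp_rot: [0.001, 0.573, 0.819, 0.001]
ft_force: [1.5, -3.0, 0.4]
finger_gap: 0.0109
grasp_force: 58.3
```

```bash
python3 -c "
from h import *
st()"
```

```text
[0.5603 0.1653 0.2091] bear 110.05 M [-0.47 -0.25  0.26] F [ 1.5 -3.   0.4] 0.010907974830946864 58.31786334514618 6.85
```

>>> {"api": "send_rows", "payload": {"rows": [{"slide": [0, 0, 0], "rotation": [0, 0, 2], "jaw": 8}, {"slide": [0, 0, 0], "rotation": [0, 0, 3], "jaw": 8}]}}

```text
time_s: 7.05
tool_pos: [0.5604, 0.1653, 0.2091]
tcp_rot: [0.001, 0.594, 0.804, 0.0]
ft_force: [0.8, -4.3, 6.3]
finger_gap: 0.0111
grasp_force: 69.2
```

```bash
python3 -c "
from h import *
st()"
```

```text
[0.5604 0.1653 0.2091] bear 107.12 M [-0.74 -0.11  1.19] F [ 0.8 -4.3  6.3] 0.011067292204821413 69.1714613608201 7.05
```

>>> {"api": "send_rows", "payload": {"rows": [{"slide": [0, 0, 0], "rotation": [0, 0, 0.8], "jaw": 8}, {"slide": [0, 0, 0], "rotation": [0, 0, 0.8], "jaw": 8}]}}

```text
time_s: 7.25
tool_pos: [0.5604, 0.1653, 0.2091]
tcp_rot: [0.001, 0.599, 0.801, 0.0]
ft_force: [-0.0, -5.4, 8.0]
finger_gap: 0.0109
grasp_force: 70.5
```

```bash
python3 -c "
from h import *
st()"
```

```text
[0.5604 0.1653 0.2091] bear 106.38 M [-0.87 -0.1   1.25] F [-0.  -5.4  8. ] 0.010921437026281245 70.49013441544957 7.25
```

>>> {"api": "send_rows", "payload": {"rows": [{"slide": [0, 0, 0], "rotation": [0, 0, -0.8], "jaw": 40}, {"slide": [0, 0, 0], "rotation": [0, 0, -0.8], "jaw": 40}, {"slide": [0, 0, -40], "rotation": [0, 0, 0], "jaw": 50}, {"slide": [0, 0, -90], "rotation": [0, 0, 0], "jaw": 50}]}}

```text
time_s: 7.65
tool_pos: [0.559, 0.1652, 0.2972]
tcp_rot: [-0.002, 0.6, 0.8, -0.002]
ft_force: [1.3, 0.2, 0.3]
finger_gap: 0.0502
grasp_force: 0.0
```

```bash
python3 - <<'E'
from h import *
c=wcam('w3.png');st()
go([0.5716,-0.2785,0.30],23.3)
E
```

```text
[0.5615 0.1659 0.3061] bear 106.31 M [-0.01 -0.17 -0.03] F [6.6 1.3 9.8] 0.049655895746297335 0.0 7.7
slide [-429.4 -115.1    5.3] rot [ 0.3 -0.3 83. ]
```

View pics/w3.png

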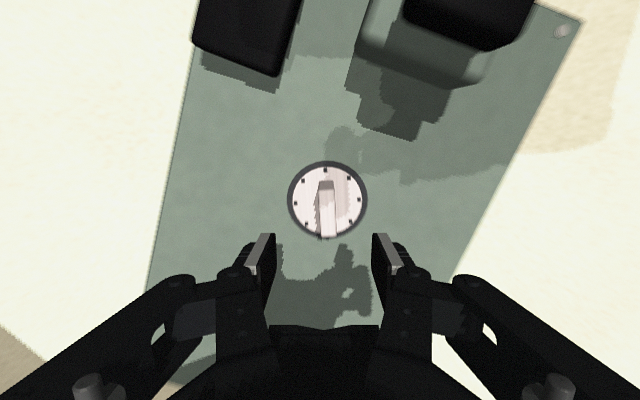

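The bar is now vertical in the image at (327,210), i.e. along tool x, bearing ~106°. Now to the wrench.

>>> {"api": "send_rows", "payload": {"rows": [{"slide": [-429, -115, 5], "rotation": [0, 0, 83], "jaw": 50}, {"slide": [-429, -115, 5], "rotation": [0, 0, 83], "jaw": 50}, {"slide": [-429, -115, 5], "rotation": [0, 0, 83], "jaw": 50}, {"slide": [-429, -115, 5], "rotation": [0, 0, 83], "jaw": 50}, {"slide": [-429, -115, 5], "rotation": [0, 0, 83], "jaw": 50}, {"slide": [-429, -115, 5], "rotation": [0, 0, 83], "jaw": 50}, {"slide": [-429, -115, 5], "rotation": [0, 0, 83], "jaw": 50}, {"slide": [-429, -115, 5], "rotation": [0, 0, 83], "jaw": 50}]}}

```text
time_s: 8.5
tool_pos: [0.5689, -0.2365, 0.2937]
tcp_rot: [0.0, 0.948, 0.319, 0.0]
ft_force: [1.1, 0.4, 0.0]
finger_gap: 0.0499
grasp_force: 0.0
```

```bash
python3 - <<'E'
from h import *
st()
go([0.5716,-0.2785,0.30],23.3)
E
```

```text
[ 0.5689 -0.2365  0.2937] bear 37.2 M [-0.   -0.05 -0.02] F [1.1 0.4 0. ] 0.04990668365878313 0.0 8.5
slide [-23.2  35.1  -6.3] rot [ 0.  -0.  13.9]
```

>>> {"api": "send_rows", "payload": {"rows": [{"slide": [-22, 30, -4], "rotation": [0, 0, 12], "jaw": 50}, {"slide": [-22, 30, -4], "rotation": [0, 0, 12], "jaw": 50}, {"slide": [-22, 30, -4], "rotation": [0, 0, 12], "jaw": 50}]}}

```text
time_s: 8.8
tool_pos: [0.5697, -0.2728, 0.2975]
tcp_rot: [-0.0, 0.976, 0.22, 0.0]
ft_force: [-0.7, 0.1, 0.1]
finger_gap: 0.0496
grasp_force: 0.0
```

```bash
python3 - <<'E'
from h import *
c=wcam('w4.png');st()
where(c,'wrist',['socket','shaft','grip'])
for n in ['wrench','shaft','grip']:
  for i,d in enumerate(trace('wrist',n)[:2]):
    m=d['pixels'].astype(np.uint8); print(n,d['p'],m.sum(),cv2.boundingRect(m),cv2.minAreaRect(cv2.findNonZero(m))) 
go([0.5716,-0.2785,0.191],23.3)
E
```

```text
[ 0.5697 -0.2718  0.2974] bear 25.61 M [ 0.03  0.05 -0.01] F [-0.5  0.1 -0.2] 0.05022640521304373 0.0 8.85
wrist socket [ 0.6372 -0.2512  0.0116] 0.82 [335. 112.]
wrist socket [ 0.5742 -0.2799 -0.0021] 0.19 [332. 188.]
wrist shaft [ 0.5733 -0.2822  0.0393] 0.89 [336. 202.]
wrist shaft [ 0.6379 -0.2497  0.01  ] 0.67 [333. 110.]
wrist grip [ 0.3452 -0.2407  0.0222] 0.91 [204. 370.]
wrist grip [ 0.4842 -0.3145  0.0336] 0.84 [324. 298.]
wrench 0.89 7378 (307, 67, 58, 263) ((332.0906677246094, 198.50497436523438), (54.30110168457031, 261.701904296875), 3.1221303939819336)
wrench 0.89 681 (163, 344, 53, 56) ((190.54327392578125, 373.8218994140625), (13.783100128173828, 74.62092590332031), 48.6522216796875)
shaft 0.98 659 (163, 345, 53, 55) ((190.2035675048828, 373.9469299316406), (13.546380996704102, 73.94065856933594), 48.8140754699707)
shaft 0.66 4958 (308, 104, 57, 226) ((331.0091857910156, 217.33384704589844), (54.41608810424805, 224.3207550048828), 3.1798300743103027)
grip 0.87 4821 (308, 104, 57, 226) ((330.5655212402344, 216.88621520996094), (54.2004280090332, 225.19895935058594), 3.3664605617523193)
grip 0.86 679 (163, 344, 53, 56) ((190.99786376953125, 374.09295654296875), (13.086158752441406, 74.90017700195312), 46.332218170166016)
slide [ -2.    7.5 106.6] rot [-0.   0.   2.4]
```

View pics/w4.png

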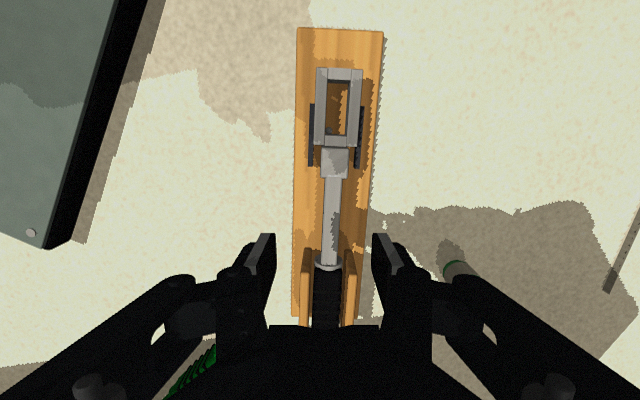

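Head outer rim is at (316,68)-(362,69)-(357,148)-(314,146); shaft runs (334,185)→(329,260).

```bash
python3 - <<'E'
from h import *
c=wcam();st()
P=np.array([ray(c,u,v,.036) for u,v in [(316,68),(362,69),(357,148),(314,146)]]); h=P.mean(0); print(P.round(4),h.round(4))
a=ray(c,334.3,185,.046);b=ray(c,329.3,258,.046); d=a-b
for x in (d,h-b,(P[0]+P[1]-P[2]-P[3])): print(np.degrees(np.arctan2(x[1],x[0])).round(2))
u=(h-b)[:2]/np.linalg.norm((h-b)[:2]); s=h[:2]-.075*u; print('shaft',s.round(4))
go([s[0],s[1],0.191],np.degrees(np.arctan2(u[1],u[0])))
E
```

```text
[ 0.5701 -0.2711  0.2976] bear 25.66 M [ 0.03  0.04 -0.01] F [ 0.   0.1 -0.9] 0.05026042646217307 0.0 9.2
[[ 0.6584 -0.2223  0.036 ]
 [ 0.6725 -0.2532  0.036 ]
 [ 0.6197 -0.2765  0.036 ]
 [ 0.6064 -0.2452  0.036 ]] [ 0.6393 -0.2493  0.036 ]
22.46
23.05
23.78
shaft [ 0.5703 -0.2787]
slide [ -3.2   6.9 106.6] rot [-0.  -0.   2.6]
```

>>> {"api": "send_rows", "payload": {"rows": [{"slide": [-3, 7, 30], "rotation": [0, 0, 2.5], "jaw": 50}, {"slide": [-3, 7, 70], "rotation": [0, 0, 2.5], "jaw": 50}, {"slide": [-3, 7, 100], "rotation": [0, 0, 2.5], "jaw": 50}, {"slide": [-3, 7, 106], "rotation": [0, 0, 2.5], "jaw": 40}, {"slide": [-3, 7, 106], "rotation": [0, 0, 2.5], "jaw": 8}, {"slide": [-3, 7, 106], "rotation": [0, 0, 2.5], "jaw": 8}, {"slide": [-3, 7, 106], "rotation": [0, 0, 2.5], "jaw": 8}, {"slide": [-3, 7, 106], "rotation": [0, 0, 2.5], "jaw": 8}]}}

```text
time_s: 10.0
tool_pos: [0.5707, -0.2795, 0.1929]
tcp_rot: [0.001, 0.98, 0.2, 0.001]
ft_force: [-0.8, 0.4, 4.2]
finger_gap: 0.0129
grasp_force: 62.3
```

>>> {"api": "send_rows", "payload": {"rows": [{"slide": [0, 0, 0], "rotation": [0, 0, 0], "jaw": 8}, {"slide": [0, 0, 0], "rotation": [0, 0, 0], "jaw": 8}]}}

```text
time_s: 10.2
tool_pos: [0.5707, -0.2795, 0.1928]
tcp_rot: [0.001, 0.98, 0.2, 0.001]
ft_force: [-0.6, 1.1, 8.3]
finger_gap: 0.0127
grasp_force: 62.8
```

```bash
python3 - <<'E'
from h import *
st()
go([0.5705,-0.2786,0.191],23.1)
E
```

```text
[ 0.5707 -0.2795  0.1928] bear 23.08 M [0.23 0.2  0.02] F [-0.6  1.1  8.3] 0.012748866693771439 62.834107875823975 10.2
slide [ 0.1 -0.9  1.8] rot [ 0.1 -0.1 -0. ]
```

>>> {"api": "send_rows", "payload": {"rows": [{"slide": [0, 0, -10], "rotation": [0, 0, 0], "jaw": 8}, {"slide": [0, 0, -25], "rotation": [0, 0, 0], "jaw": 8}, {"slide": [0, 0, -45], "rotation": [0, 0, 0], "jaw": 8}, {"slide": [0, 0, -70], "rotation": [0, 0, 0], "jaw": 8}, {"slide": [0, 0, -95], "rotation": [0, 0, 0], "jaw": 8}, {"slide": [0, 0, -115], "rotation": [0, 0, 0], "jaw": 8}, {"slide": [0, 0, -115], "rotation": [0, 0, 0], "jaw": 8}]}}

```text
time_s: 10.9
tool_pos: [0.5711, -0.2797, 0.3105]
tcp_rot: [0.002, 0.98, 0.2, 0.002]
ft_force: [0.3, 0.6, -4.1]
finger_gap: 0.013
grasp_force: 61.1
```

```bash
python3 - <<'E'
from h import *
c=wcam('w5.png'); st()
where(c,'wrist',['socket','shaft','grip'])
s=np.array([0.5604,0.1650]); 
E
```

```text
[ 0.5706 -0.2795  0.3087] bear 23.08 M [-0.05  0.06  0.02] F [ 0.   0.2 -4.5] 0.012803599192794736 61.14198088645935 10.95
wrist shaft [ 0.5723 -0.2824  0.159 ] 0.59 [328. 266.]
```

View pics/w5.png

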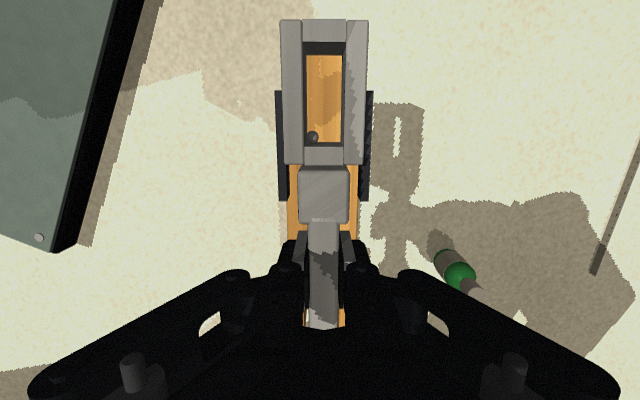

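Head outer rim at (280,20)-(367,20)-(364,164)-(284,164); wrench hangs square in the fingers.

```bash
python3 - <<'E'
from h import *
c=wcam(); T=np.array(c['tool_from_camera']); o=T[:3,3]
def tl(u,v,z):
    d=T[:3,:3]@np.array([(u-c['cx'])/c['fx'],(v-c['cy'])/c['fy'],1]); return o+d*(z-o[2])/d[2]
for z in (.155,.157,.159):
    P=np.array([tl(*x,z) for x in [(280,20),(367,20),(364,164),(284,164)]])*1000
    print(z,P[:,:2].round(1).tolist(),'c',P.mean(0).round(1),'L',(P[0]+P[1]-P[2]-P[3])[0]/2,'W',(P[1]-P[0])[1],(P[2]-P[3])[1])
# opening edges, top rim (305,42)?; near-edge lower
h=P.mean(0)/1000
p,r,s=pose()
print(r.as_matrix().round(4))
# side view tilt check
cs=save('side','s5.png')
for k in ['socket','grip','shaft']:
    print(k,[(np.round(d['at'],4),round(d['p'],2)) for d in tip_of('side',k)[:2]])
E
```

```text
0.155 [[101.6, -16.6], [101.6, 16.6], [46.4, 17.5], [46.4, -17.0]] c [7.40e+01 1.00e-01 1.55e+02] L 55.20611843743833 W 33.146756121534544 34.50988772372442
0.157 [[102.2, -16.8], [102.2, 16.8], [46.1, 17.8], [46.1, -17.3]] c [7.41e+01 1.00e-01 1.57e+02] L 56.09437170026277 W 33.680079512317114 35.06514357647995
0.159 [[102.7, -17.1], [102.8, 17.1], [45.8, 18.1], [45.8, -17.5]] c [7.43e+01 1.00e-01 1.59e+02] L 56.982624963087204 W 34.21340290309969 35.62039942923549
[[ 9.200e-01  3.919e-01 -1.500e-03]
 [ 3.919e-01 -9.200e-01  8.000e-04]
 [-1.000e-03 -1.300e-03 -1.000e+00]]
socket [(array([ 0.6413, -0.2451,  0.1217]), 0.79)]
grip [(array([ 0.4818, -0.3193,  0.1488]), 0.61), (array([ 0.3451, -0.2404,  0.0242]), 0.57)]
shaft [(array([ 0.5692, -0.2829,  0.1546]), 0.69), (array([ 0.5633,  0.1676, -0.0062]), 0.31)]
```

```bash
python3 - <<'E'
from h import *
go([0.5812,0.0938,0.275],106.3)
E
```

```text
slide [ 156.4 -338.8   31. ] rot [ -0.1  -0.  -83.2]
```

>>> {"api": "send_rows", "payload": {"rows": [{"slide": [15, -30, 0], "rotation": [0, 0, -7], "jaw": 8}, {"slide": [30, -65, 0], "rotation": [0, 0, -15], "jaw": 8}, {"slide": [48, -103, 0], "rotation": [0, 0, -23], "jaw": 8}, {"slide": [66, -141, 0], "rotation": [0, 0, -31], "jaw": 8}, {"slide": [84, -179, 0], "rotation": [0, 0, -39], "jaw": 8}, {"slide": [102, -217, 0], "rotation": [0, 0, -47], "jaw": 8}, {"slide": [120, -255, 0], "rotation": [0, 0, -55], "jaw": 8}, {"slide": [136, -290, 10], "rotation": [0, 0, -63], "jaw": 8}]}}

```text
time_s: 12.15
tool_pos: [0.5821, 0.0427, 0.2972]
tcp_rot: [0.001, 0.729, 0.685, 0.001]
ft_force: [-0.2, 0.2, -3.1]
finger_gap: 0.0126
grasp_force: 61.1
```

```bash
python3 - <<'E'
from h import *
st();go([0.5812,0.0938,0.275],106.3)
E
```

```text
[0.5821 0.0427 0.2972] bear 86.42 M [-0.06 -0.03  0.02] F [-0.2  0.2 -3.1] 0.012582150269535412 61.10096454620361 12.15
slide [50.9 -4.1 22.2] rot [  0.1   0.  -19.9]
```

>>> {"api": "send_rows", "payload": {"rows": [{"slide": [20, -2, 8], "rotation": [0, 0, -7], "jaw": 8}, {"slide": [40, -4, 16], "rotation": [0, 0, -15], "jaw": 8}, {"slide": [47, -4, 22], "rotation": [0, 0, -19.5], "jaw": 8}, {"slide": [47, -4, 22], "rotation": [0, 0, -19.5], "jaw": 8}, {"slide": [47, -4, 22], "rotation": [0, 0, -19.5], "jaw": 8}]}}

```text
time_s: 12.65
tool_pos: [0.581, 0.0878, 0.2744]
tcp_rot: [-0.0, 0.606, 0.796, -0.0]
ft_force: [1.0, -0.2, -3.1]
finger_gap: 0.0131
grasp_force: 61.0
```

```bash
python3 - <<'E'
from h import *
st();go([0.5812,0.0938,0.275],106.3)
wcam('w6.png'); a=cv2.imread('pics/w6.png')[0:300,220:430]; cv2.imwrite('pics/v6.png',cv2.resize(a,None,fx=2,fy=2,interpolation=cv2.INTER_CUBIC))
E
```

```text
[0.581  0.0878 0.2744] bear 105.44 M [-0.06  0.06  0.04] F [ 1.  -0.2 -3.1] 0.013120159015060084 61.044756174087524 12.65
slide [ 5.7  1.8 -0.6] rot [-0.   0.  -0.9]
```

View pics/v6.png

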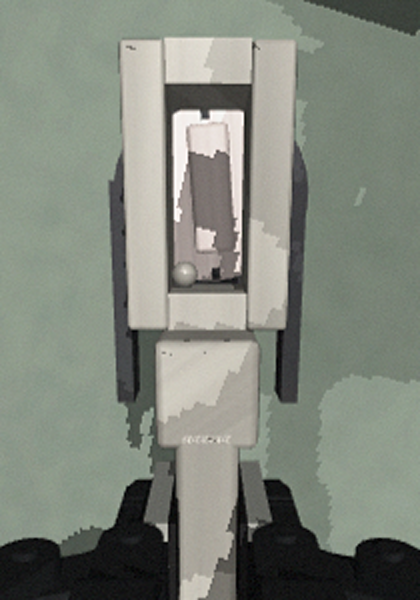

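```bash
python3 - <<'E'
from h import *
c=wcam(); st()
P=np.array([ray(c,220+x/2,y/2,.064) for x,y in [(188,127),(228,122),(197,251)]]); print(P.round(4))
for a,b in [(2,0),(1,0)]:
    d=P[b]-P[a]; print(np.linalg.norm(d),np.degrees(np.arctan2(d[1],d[0])))
print('centre',((P[1]+P[2])/2).round(4))
# edges of bar by gradient in a crop
g=cv2.cvtColor(cv2.imread('pics/w6.png'),cv2.COLOR_BGR2GRAY)
for v in (66,72,80,90,100,110,118,124): print(v,g[v,303:346].tolist())
E
```

```text
[0.5811 0.0873 0.2748] bear 105.42 M [-0.07 -0.02 -0.03] F [-0.4 -0.3 -3.4] 0.01267643755959452 61.04411602020264 12.75
[[0.5495 0.1785 0.064 ]
 [0.5601 0.1828 0.064 ]
 [0.561  0.146  0.064 ]]
0.03452930858068058 109.4659221505624
0.01149526096237412 -157.97938297961397
centre [0.5606 0.1644 0.064 ]
66 [62, 65, 67, 177, 246, 241, 240, 240, 241, 242, 153, 173, 212, 220, 224, 223, 225, 225, 228, 225, 224, 225, 228, 229, 231, 228, 227, 226, 228, 201, 178, 194, 227, 225, 228, 231, 230, 235, 198, 38, 51, 51, 88]
72 [58, 66, 69, 181, 246, 241, 241, 242, 240, 240, 202, 152, 193, 222, 220, 223, 224, 228, 228, 225, 221, 224, 228, 229, 230, 230, 227, 227, 224, 212, 183, 172, 231, 223, 226, 228, 230, 234, 192, 39, 50, 56, 99]
80 [58, 68, 65, 130, 251, 241, 240, 240, 242, 241, 245, 100, 93, 109, 114, 115, 117, 118, 121, 117, 117, 118, 119, 117, 120, 119, 116, 119, 113, 114, 106, 111, 236, 225, 223, 227, 228, 232, 148, 41, 51, 56, 116]
90 [57, 65, 65, 133, 249, 240, 240, 243, 234, 150, 152, 145, 95, 97, 114, 115, 118, 116, 114, 121, 118, 112, 116, 118, 123, 121, 118, 115, 117, 114, 110, 102, 161,
[... 192 characters left out ...]
18, 113, 103, 106, 200, 225, 219, 228, 229, 95, 54, 61, 66, 137]
110 [81, 64, 61, 75, 170, 241, 237, 152, 155, 156, 158, 151, 153, 129, 90, 103, 113, 115, 115, 115, 115, 121, 119, 117, 117, 119, 124, 120, 115, 120, 116, 112, 103, 96, 131, 228, 227, 229, 51, 60, 62, 93, 171]
118 [85, 65, 61, 79, 165, 159, 154, 154, 157, 158, 159, 158, 150, 145, 115, 176, 208, 218, 219, 217, 219, 227, 222, 219, 101, 115, 120, 120, 117, 114, 117, 115, 111, 104, 98, 128, 231, 219, 52, 59, 66, 123, 178]
124 [110, 62, 62, 73, 141, 164, 157, 153, 154, 154, 158, 158, 152, 151, 150, 152, 182, 204, 200, 198, 195, 197, 192, 193, 186, 117, 106, 110, 109, 104, 102, 107, 100, 109, 158, 229, 225, 188, 46, 58, 63, 136, 179]
```

The bar shows through the opening, leaning about 4° anticlockwise from the wrench and ~6 mm ahead in x; correct the bearing to 109° and shift.

```bash
python3 - <<'E'
from h import *
go([0.5846,0.0946,0.262],109)
E
```

```text
slide [ 6.1  5.3 12.8] rot [ 0.   0.  -3.6]
```

>>> {"api": "send_rows", "payload": {"rows": [{"slide": [6, 5.3, 6], "rotation": [0, 0, -3.6], "jaw": 8}, {"slide": [6, 5.3, 12], "rotation": [0, 0, -3.6], "jaw": 8}, {"slide": [6, 5.3, 12], "rotation": [0, 0, -3.6], "jaw": 8}]}}

```text
time_s: 13.05
tool_pos: [0.5842, 0.0946, 0.2619]
tcp_rot: [-0.0, 0.581, 0.814, -0.0]
ft_force: [-1.1, 0.9, -3.7]
finger_gap: 0.0132
grasp_force: 61.0
```

```bash
python3 - <<'E'
from h import *
c=wcam('w7.png'); st();go([0.5846,0.0946,0.262],109)
g=cv2.cvtColor(cv2.imread('pics/w7.png'),cv2.COLOR_BGR2GRAY)
a=g[20:170,270:380]; cv2.imwrite('pics/v7.png',cv2.resize(a,None,fx=4,fy=4,interpolation=cv2.INTER_CUBIC))
E
```

```text
[0.5842 0.0946 0.2622] bear 109.03 M [-0.02 -0.04 -0.08] F [-0.3 -0.6 -3. ] 0.013304845707399305 61.01703643798828 13.1
slide [-0.1  0.4  0.2] rot [-0. -0.  0.]
```

View pics/v7.png

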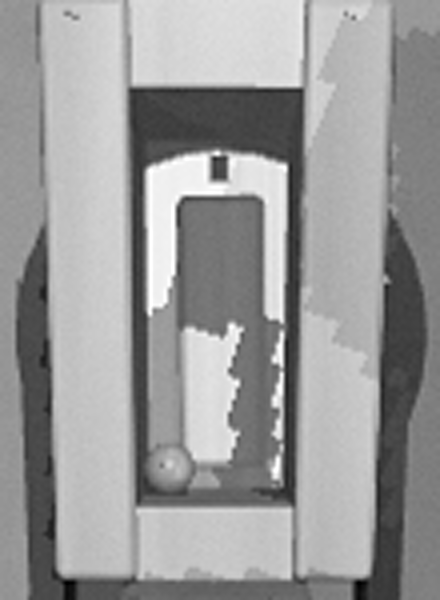

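The bar is parallel and centred sideways in the opening (bar x 178–264, opening 131–302). Check the lengthwise fit numerically.

```bash
python3 - <<'E'
from h import *
c=wcam(); T=np.array(c['tool_from_camera']); o=T[:3,3]; z0=pose()[0][2]
def tl(x,y,z):
    u,v=270+x/4,20+y/4
    d=T[:3,:3]@np.array([(u-c['cx'])/c['fx'],(v-c['cy'])/c['fy'],1]); return ((o+d*(z-o[2])/d[2])*1000).round(1)[:2]
print('opening',tl(131,88,.157),tl(302,88,.157),tl(131,505,.157),tl(295,505,.157))
zb=z0-.064; print('bar',tl(178,197,zb),tl(264,197,zb),tl(182,462,zb))
E
```

```text
opening [95.4 -9.1] [95.4  7.8] [54.7 -9.8] [54.7  7.8]
bar [91.4 -5.7] [91.4  5.8] [56.6 -5.4]
```

>>> {"api": "send_rows", "payload": {"rows": [{"slide": [-0.5, 0.6, 8], "rotation": [0, 0, 0], "jaw": 8}, {"slide": [-0.5, 0.6, 16], "rotation": [0, 0, 0], "jaw": 8}, {"slide": [-0.5, 0.6, 22], "rotation": [0, 0, 0], "jaw": 8}, {"slide": [-0.5, 0.6, 28], "rotation": [0, 0, 0], "jaw": 8}, {"slide": [-0.5, 0.6, 33], "rotation": [0, 0, 0], "jaw": 8}]}}

```text
time_s: 13.65
tool_pos: [0.5856, 0.0945, 0.2294]
tcp_rot: [0.0, 0.579, 0.815, 0.0]
ft_force: [-0.1, -10.1, 10.2]
finger_gap: 0.0126
grasp_force: 63.9
```

```bash
python3 -c "
from h import *
st()"
```

```text
[0.5856 0.0945 0.2294] bear 109.19 M [-1.1   0.3   0.22] F [ -0.1 -10.1  10.2] 0.012629571332632731 63.93850922584534 13.65
```

>>> {"api": "send_rows", "payload": {"rows": [{"slide": [-1.5, 0, -2], "rotation": [0, 0, 0], "jaw": 8}, {"slide": [-1.5, 0, -2], "rotation": [0, 0, 0], "jaw": 8}]}}

```text
time_s: 13.85
tool_pos: [0.5858, 0.0933, 0.2314]
tcp_rot: [-0.0, 0.58, 0.815, -0.0]
ft_force: [0.3, -0.6, -4.2]
finger_gap: 0.0129
grasp_force: 62.0
```

```bash
python3 -c "
from h import *
st()"
```

```text
[0.5858 0.0933 0.2314] bear 109.16 M [-0.06  0.    0.02] F [ 0.3 -0.6 -4.2] 0.012890751512841697 61.967986822128296 13.85
```

>>> {"api": "send_rows", "payload": {"rows": [{"slide": [0, 0, 3], "rotation": [0, 0, 0], "jaw": 8}, {"slide": [0, 0, 6], "rotation": [0, 0, 0], "jaw": 8}]}}

```text
time_s: 14.05
tool_pos: [0.5862, 0.0933, 0.2259]
tcp_rot: [0.001, 0.579, 0.815, 0.0]
ft_force: [2.0, -10.7, 3.7]
finger_gap: 0.0129
grasp_force: 63.1
```

```bash
python3 -c "
from h import *
st()"
```

```text
[0.5862 0.0933 0.2259] bear 109.19 M [-1.47 -0.17  0.15] F [  2.  -10.7   3.7] 0.012944373884791279 63.104002475738525 14.05
```

>>> {"api": "send_rows", "payload": {"rows": [{"slide": [-1.5, 0, -1], "rotation": [0, 0, 0], "jaw": 8}, {"slide": [-1.5, 0, 0], "rotation": [0, 0, 0], "jaw": 8}]}}

```text
time_s: 14.25
tool_pos: [0.5863, 0.0919, 0.2255]
tcp_rot: [0.0, 0.579, 0.815, 0.0]
ft_force: [1.2, -2.0, -1.6]
finger_gap: 0.0129
grasp_force: 62.2
```

```bash
python3 -c "
from h import *
st()"
```

```text
[0.5863 0.0919 0.2255] bear 109.17 M [-0.4  -0.15 -0.  ] F [ 1.2 -2.  -1.6] 0.012863235967841977 62.163909673690796 14.25
```

>>> {"api": "send_rows", "payload": {"rows": [{"slide": [0, 0, 3], "rotation": [0, 0, 0], "jaw": 8}, {"slide": [0, 0, 5], "rotation": [0, 0, 0], "jaw": 8}]}}

```text
time_s: 14.45
tool_pos: [0.5863, 0.0921, 0.2204]
tcp_rot: [0.0, 0.579, 0.815, 0.0]
ft_force: [-0.6, -1.0, 0.6]
finger_gap: 0.013
grasp_force: 62.6
```

```bash
python3 -c "
from h import *
st()"
```

```text
[0.5863 0.0921 0.2204] bear 109.18 M [-0.54 -0.12 -0.05] F [-0.6 -1.   0.6] 0.012961008570053225 62.611058950424194 14.45
```

>>> {"api": "send_rows", "payload": {"rows": [{"slide": [0, 0, 2], "rotation": [0, 0, 0], "jaw": 8}, {"slide": [0, 0, 4], "rotation": [0, 0, 0], "jaw": 8}]}}

```text
time_s: 14.65
tool_pos: [0.5862, 0.0922, 0.2164]
tcp_rot: [-0.0, 0.579, 0.815, 0.0]
ft_force: [-0.5, 1.2, 0.9]
finger_gap: 0.013
grasp_force: 62.6
```

```bash
python3 -c "
from h import *
st()"
```

```text
[0.5862 0.0922 0.2164] bear 109.18 M [-0.4  -0.14  0.08] F [-0.5  1.2  0.9] 0.013039938128750596 62.56363391876221 14.65
```

>>> {"api": "send_rows", "payload": {"rows": [{"slide": [0, 0, 2], "rotation": [0, 0, 0], "jaw": 8}, {"slide": [0, 0, 3], "rotation": [0, 0, 0], "jaw": 8}]}}

```text
time_s: 14.85
tool_pos: [0.5861, 0.0921, 0.2132]
tcp_rot: [-0.0, 0.579, 0.815, -0.0]
ft_force: [0.1, 1.3, 1.4]
finger_gap: 0.0127
grasp_force: 62.6
```

```bash
python3 -c "
from h import *
st()"
```

```text
[0.5861 0.0921 0.2132] bear 109.18 M [-0.43 -0.13 -0.01] F [0.1 1.3 1.4] 0.012716253699891529 62.62368321418762 14.85
```

>>> {"api": "send_rows", "payload": {"rows": [{"slide": [0, 0, 1.5], "rotation": [0, 0, 0], "jaw": 8}, {"slide": [0, 0, 1.5], "rotation": [0, 0, 0], "jaw": 8}, {"slide": [0, 0, 1.5], "rotation": [0, 0, 0], "jaw": 30}, {"slide": [0, 0, 1.5], "rotation": [0, 0, 0], "jaw": 50}, {"slide": [0, 0, 1.5], "rotation": [0, 0, 0], "jaw": 50}, {"slide": [0, 0, -40], "rotation": [0, 0, 0], "jaw": 60}, {"slide": [0, 0, -80], "rotation": [0, 0, 0], "jaw": 60}, {"slide": [0, 0, -100], "rotation": [0, 0, 0], "jaw": 60}]}}

```text
time_s: 15.65
tool_pos: [0.5868, 0.0921, 0.3164]
tcp_rot: [0.001, 0.579, 0.815, 0.001]
ft_force: [0.8, 0.4, -0.2]
finger_gap: 0.0598
grasp_force: 0.0
```

```bash
python3 - <<'E'
from h import *
st(); c=wcam('w8.png'); s=save('side','s8.png')
for cam,cc in (('wrist',c),('side',s)): where(cc,cam,['socket','shaft','grip'],1)
a=cv2.imread('pics/w8.png'); b=cv2.imread('pics/s8.png')[200:300,180:380]
b=cv2.resize(b,(640,320),interpolation=cv2.INTER_CUBIC)[:200+80]
cv2.imwrite('pics/v8.png',np.vstack([a[:320],b]))
E
```

```text
[0.5868 0.0921 0.3164] bear 109.17 M [-0.05  0.04  0.01] F [ 0.8  0.4 -0.2] 0.05983463739669674 0.0 15.65
wrist socket [0.5614 0.1643 0.0318] 0.93 [323. 104.]
wrist shaft [0.5911 0.0911 0.0603] 0.68 [328. 205.]
wrist grip [0.6179 0.0044 0.0525] 0.65 [324. 296.]
side socket [0.5629 0.1645 0.0297] 0.8 [236. 248.]
side shaft [0.5843 0.0874 0.06  ] 0.96 [243. 218.]
side grip [0.6185 0.0023 0.0554] 0.97 [248. 196.]
```

View pics/v8.png

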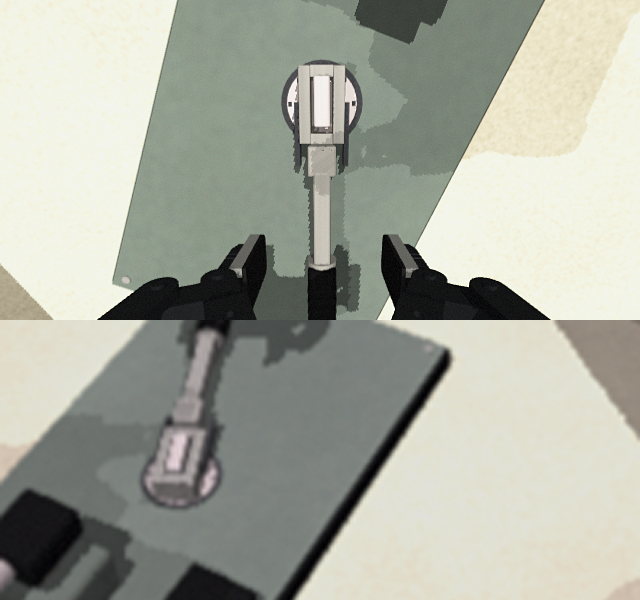

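Wrench lies fully down on the cap, bar showing in the opening at (322,103), handle over the free part. Next the black grip.

```bash
python3 - <<'E'
from h import *
go([0.6165,0.0040,0.211],109.2)
c=wcam()
# lateral check: shaft centreline in wrist view, grey scan
g=cv2.cvtColor(c['pixels'],cv2.COLOR_RGB2GRAY)
T=np.array(c['tool_from_camera']); o=T[:3,3]
for v in (190,220,250,280,300): print(v,g[v,300:346:1].tolist())
E
```

```text
slide [-93.2   0.3 101.3] rot [-0.1 -0.  -0. ]
190 [149, 153, 153, 152, 155, 153, 154, 157, 151, 105, 101, 103, 81, 81, 80, 79, 129, 147, 171, 169, 166, 166, 164, 163, 166, 166, 167, 166, 169, 169, 168, 167, 154, 111, 130, 125, 132, 124, 126, 123, 127, 128, 126, 125, 129, 125]
220 [145, 149, 147, 149, 153, 153, 152, 153, 150, 152, 149, 77, 82, 86, 82, 81, 142, 181, 200, 198, 199, 197, 195, 197, 195, 197, 196, 197, 197, 200, 201, 192, 175, 98, 128, 125, 127, 126, 125, 127, 124, 125, 128, 131, 125, 127]
250 [150, 149, 151, 150, 145, 146, 148, 145, 147, 145, 148, 147, 73, 78, 81, 83, 111, 171, 197, 194, 196, 191, 193, 196, 198, 199, 199, 197, 196, 202, 200, 185, 169, 109, 130, 115, 60, 60, 64, 61, 63, 63, 62, 61, 69, 117]
280 [86, 85, 86, 80, 83, 85, 82, 86, 89, 87, 39, 6, 12, 15, 12, 16, 11, 16, 11, 14, 14, 5, 15, 4, 17, 8, 15, 12, 15, 14, 4, 17, 21, 16, 15, 10, 9, 9, 12, 70, 65, 66, 59, 65, 70, 64]
300 [83, 87, 84, 84, 84, 85, 87, 83, 85, 84, 14, 7, 13, 18, 7, 15, 14, 17, 9, 18, 5, 9, 12, 16, 12, 12, 13, 12, 17, 12, 14, 15, 17, 13, 12, 13, 11, 8, 13, 63, 60, 65, 61, 65, 65, 62]
```

>>> {"api": "send_rows", "payload": {"rows": [{"slide": [-45, 0, 0], "rotation": [0, 0, 0], "jaw": 55}, {"slide": [-93, 0, 15], "rotation": [0, 0, 0], "jaw": 55}, {"slide": [-93, 0, 50], "rotation": [0, 0, 0], "jaw": 55}, {"slide": [-93, 0, 85], "rotation": [0, 0, 0], "jaw": 50}, {"slide": [-93, 0, 101], "rotation": [0, 0, 0], "jaw": 50}, {"slide": [-93, 0, 101], "rotation": [0, 0, 0], "jaw": 40}, {"slide": [-93, 0, 101], "rotation": [0, 0, 0], "jaw": 18}, {"slide": [-93, 0, 101], "rotation": [0, 0, 0], "jaw": 18}]}}

```text
time_s: 16.9
tool_pos: [0.6172, 0.0045, 0.2139]
tcp_rot: [0.001, 0.579, 0.815, 0.0]
ft_force: [-0.4, 1.1, -2.5]
finger_gap: 0.0232
grasp_force: 59.3
```

>>> {"api": "send_rows", "payload": {"rows": [{"slide": [0, 0, 0], "rotation": [0, 0, 0], "jaw": 18}, {"slide": [0, 0, 0], "rotation": [0, 0, 0], "jaw": 18}]}}

```text
time_s: 17.1
tool_pos: [0.617, 0.0044, 0.2135]
tcp_rot: [0.001, 0.579, 0.815, 0.0]
ft_force: [-0.7, 1.4, 0.9]
finger_gap: 0.023
grasp_force: 59.5
```

```bash
cat >> h.py <<'E'
C=np.array([0.5606,0.1646])
def tq():
    st(); p,r,s=pose(); d=p[:2]-C; F=s['ft_force']
    print('tau',round(d[0]*F[1]-d[1]*F[0]+s['moment'][2],2),'tangF*r',round(d[0]*F[1]-d[1]*F[0],2),'r',np.linalg.norm(d).round(4),'ang',np.degrees(np.arctan2(-d[1],-d[0])).round(2))
E
python3 -c "
from h import *
tq()"
```

```text
[0.617  0.0044 0.2135] bear 109.19 M [0.29 0.06 0.01] F [-0.7  1.4  0.9] 0.022955235990356367 59.54489886760712 17.1
tau -0.03 tangF*r -0.04 r 0.1698 ang 109.39
```

>>> {"api": "send_rows", "payload": {"rows": [{"slide": [0.1, -3, 0], "rotation": [0, 0, 1], "jaw": 18}, {"slide": [0.1, -5.9, 0], "rotation": [0, 0, 2], "jaw": 18}, {"slide": [0.2, -8.9, 0], "rotation": [0, 0, 3], "jaw": 18}, {"slide": [0.4, -11.9, 0], "rotation": [0, 0, 4], "jaw": 18}]}}

```text
time_s: 17.5
tool_pos: [0.6054, 0.0009, 0.2135]
tcp_rot: [0.0, 0.608, 0.794, 0.0]
ft_force: [-2.4, 5.1, 9.9]
finger_gap: 0.0233
grasp_force: 61.2
```

```bash
python3 -c "
from h import *
tq()"
```

```text
[0.6054 0.0009 0.2135] bear 105.12 M [0.79 0.39 0.74] F [-2.4  5.1  9.9] 0.023290021804842683 61.17819786071777 17.5
tau 0.57 tangF*r -0.17 r 0.1697 ang 105.29
```

>>> {"api": "send_rows", "payload": {"rows": [{"slide": [0.1, -3, 0], "rotation": [0, 0, 1], "jaw": 18}, {"slide": [0.1, -5.9, 0], "rotation": [0, 0, 2], "jaw": 18}]}}

```text
time_s: 17.7
tool_pos: [0.5997, -0.0005, 0.2135]
tcp_rot: [0.0, 0.622, 0.783, 0.0]
ft_force: [-1.4, 7.1, 8.9]
finger_gap: 0.0234
grasp_force: 60.9
```

```bash
python3 -c "
from h import *
tq()"
```

```text
[ 5.997e-01 -5.000e-04  2.135e-01] bear 103.12 M [1.09 0.23 0.54] F [-1.4  7.1  8.9] 0.023421069398372945 60.939345359802246 17.7
tau 0.59 tangF*r 0.04 r 0.1697 ang 103.32
```

>>> {"api": "send_rows", "payload": {"rows": [{"slide": [0.1, -3, -0.5], "rotation": [0, 0, 1], "jaw": 18}, {"slide": [0.1, -5.9, -0.8], "rotation": [0, 0, 2], "jaw": 18}]}}

```text
time_s: 17.9
tool_pos: [0.5936, -0.0017, 0.2136]
tcp_rot: [-0.0, 0.636, 0.772, 0.0]
ft_force: [-0.5, 7.8, -2.3]
finger_gap: 0.0229
grasp_force: 59.2
```

```bash
python3 -c "
from h import *
tq()"
```

```text
[ 0.5936 -0.0017  0.2136] bear 101.08 M [ 1.03 -0.02 -0.03] F [-0.5  7.8 -2.3] 0.02291794102884925 59.23791468143463 17.9
tau 0.14 tangF*r 0.17 r 0.1696 ang 101.22
```

>>> {"api": "send_rows", "payload": {"rows": [{"slide": [0.1, -3, 0], "rotation": [0, 0, 1], "jaw": 18}, {"slide": [0.1, -5.9, 0], "rotation": [0, 0, 2], "jaw": 18}]}}

```text
time_s: 18.1
tool_pos: [0.5882, -0.0027, 0.2137]
tcp_rot: [0.0, 0.649, 0.761, 0.001]
ft_force: [3.3, 9.9, -2.6]
finger_gap: 0.023
grasp_force: 59.4
```

```bash
python3 -c "
from h import *
tq()"
```

```text
[ 0.5882 -0.0027  0.2137] bear 99.09 M [ 1.39 -0.51  0.42] F [ 3.3  9.9 -2.6] 0.02297175574944537 59.366238713264465 18.1
tau 1.25 tangF*r 0.83 r 0.1695 ang 99.37
```

>>> {"api": "send_rows", "payload": {"rows": [{"slide": [0.7, -3, 0], "rotation": [0, 0, 1], "jaw": 18}, {"slide": [1.2, -5.9, 0.2], "rotation": [0, 0, 2], "jaw": 18}]}}

```text
time_s: 18.3
tool_pos: [0.5826, -0.0029, 0.2137]
tcp_rot: [0.001, 0.662, 0.75, 0.001]
ft_force: [5.7, -2.3, -0.9]
finger_gap: 0.0232
grasp_force: 59.7
```

```bash
python3 -c "
from h import *
tq()"
```

```text
[ 0.5826 -0.0029  0.2137] bear 97.13 M [-0.55 -0.74  0.67] F [ 5.7 -2.3 -0.9] 0.02318532223129732 59.66862738132477 18.3
tau 1.58 tangF*r 0.91 r 0.1689 ang 97.49
```

>>> {"api": "send_rows", "payload": {"rows": [{"slide": [0.1, -2.2, 0], "rotation": [0, 0, 0.75], "jaw": 18}, {"slide": [0.1, -4.4, 0], "rotation": [0, 0, 1.5], "jaw": 18}]}}

```text
time_s: 18.5
tool_pos: [0.5782, -0.0035, 0.2136]
tcp_rot: [0.001, 0.672, 0.741, 0.001]
ft_force: [5.7, -1.0, -1.3]
finger_gap: 0.0227
grasp_force: 59.7
```

```bash
python3 -c "
from h import *
tq()"
```

```text
[ 0.5782 -0.0035  0.2136] bear 95.62 M [-0.15 -0.86  0.62] F [ 5.7 -1.  -1.3] 0.022721220843357794 59.72959578037262 18.5
tau 1.56 tangF*r 0.94 r 0.169 ang 95.98
```

>>> {"api": "send_rows", "payload": {"rows": [{"slide": [0.1, -2.2, 0], "rotation": [0, 0, 0.75], "jaw": 18}, {"slide": [0.1, -4.4, 0], "rotation": [0, 0, 1.5], "jaw": 18}]}}

```text
time_s: 18.7
tool_pos: [0.5739, -0.0039, 0.2136]
tcp_rot: [0.001, 0.681, 0.732, 0.001]
ft_force: [5.7, -1.7, -1.7]
finger_gap: 0.023
grasp_force: 59.8
```

```bash
python3 -c "
from h import *
tq()"
```

```text
[ 0.5739 -0.0039  0.2136] bear 94.12 M [-0.26 -0.88  0.68] F [ 5.7 -1.7 -1.7] 0.023034186615312105 59.77667033672333 18.7
tau 1.62 tangF*r 0.94 r 0.169 ang 94.5
```

>>> {"api": "send_rows", "payload": {"rows": [{"slide": [0.1, -2.2, 0], "rotation": [0, 0, 0.75], "jaw": 18}, {"slide": [0.1, -4.4, 0], "rotation": [0, 0, 1.5], "jaw": 18}]}}

```text
time_s: 18.9
tool_pos: [0.5695, -0.0041, 0.2136]
tcp_rot: [0.001, 0.691, 0.723, 0.001]
ft_force: [5.3, -2.2, -0.7]
finger_gap: 0.0234
grasp_force: 59.8
```

```bash
python3 -c "
from h import *
tq()"
```

```text
[ 0.5695 -0.0041  0.2136] bear 92.63 M [-0.31 -0.84  0.74] F [ 5.3 -2.2 -0.7] 0.02341147072466901 59.81613636016846 18.9
tau 1.61 tangF*r 0.87 r 0.169 ang 93.01
```

>>> {"api": "send_rows", "payload": {"rows": [{"slide": [0.1, -2.2, 0], "rotation": [0, 0, 0.75], "jaw": 18}, {"slide": [0.1, -4.4, 0], "rotation": [0, 0, 1.5], "jaw": 18}]}}

```text
time_s: 19.1
tool_pos: [0.5651, -0.0043, 0.2136]
tcp_rot: [0.001, 0.7, 0.714, 0.001]
ft_force: [4.8, -3.8, -1.4]
finger_gap: 0.0234
grasp_force: 59.9
```

```bash
python3 -c "
from h import *
tq()"
```

```text
[ 0.5651 -0.0043  0.2136] bear 91.13 M [-0.49 -0.85  0.72] F [ 4.8 -3.8 -1.4] 0.023364598646743465 59.855589866638184 19.1
tau 1.51 tangF*r 0.79 r 0.169 ang 91.53
```

>>> {"api": "send_rows", "payload": {"rows": [{"slide": [0.1, -2.2, 0], "rotation": [0, 0, 0.75], "jaw": 18}, {"slide": [0.1, -4.4, 0], "rotation": [0, 0, 1.5], "jaw": 18}]}}

```text
time_s: 19.3
tool_pos: [0.5607, -0.0043, 0.2136]
tcp_rot: [0.001, 0.709, 0.705, 0.001]
ft_force: [5.1, -3.3, -0.6]
finger_gap: 0.0232
grasp_force: 59.9
```

```bash
python3 -c "
from h import *
tq()"
```

```text
[ 0.5607 -0.0043  0.2136] bear 89.64 M [-0.57 -0.88  0.8 ] F [ 5.1 -3.3 -0.6] 0.023187824878932416 59.89915430545807 19.3
tau 1.65 tangF*r 0.85 r 0.1689 ang 90.04
```

>>> {"api": "send_rows", "payload": {"rows": [{"slide": [0.1, -2.2, 0], "rotation": [0, 0, 0.75], "jaw": 18}, {"slide": [0.1, -4.4, 0], "rotation": [0, 0, 1.5], "jaw": 18}]}}

```text
time_s: 19.5
tool_pos: [0.5564, -0.0043, 0.2137]
tcp_rot: [0.001, 0.718, 0.696, 0.001]
ft_force: [6.0, -5.2, -1.1]
finger_gap: 0.0229
grasp_force: 59.9
```

```bash
python3 -c "
from h import *
tq()"
```

```text
[ 0.5564 -0.0043  0.2137] bear 88.14 M [-0.74 -0.85  0.88] F [ 6.  -5.2 -1.1] 0.022880798980699425 59.94648635387421 19.5
tau 1.92 tangF*r 1.04 r 0.1689 ang 88.57
```

>>> {"api": "send_rows", "payload": {"rows": [{"slide": [0.1, -2.2, 0], "rotation": [0, 0, 0.75], "jaw": 18}, {"slide": [0.1, -4.4, 0], "rotation": [0, 0, 1.5], "jaw": 18}]}}

```text
time_s: 19.7
tool_pos: [0.552, -0.0041, 0.2137]
tcp_rot: [0.001, 0.728, 0.686, 0.001]
ft_force: [4.9, -5.6, -0.2]
finger_gap: 0.0231
grasp_force: 60.0
```

```bash
python3 -c "
from h import *
tq()"
```

```text
[ 0.552  -0.0041  0.2137] bear 86.64 M [-0.95 -0.94  0.9 ] F [ 4.9 -5.6 -0.2] 0.02312002184489974 59.99648451805115 19.7
tau 1.78 tangF*r 0.88 r 0.1689 ang 87.08
```

>>> {"api": "send_rows", "payload": {"rows": [{"slide": [-0.2, -2.2, 0], "rotation": [0, 0, 0.75], "jaw": 18}, {"slide": [-0.3, -4.4, 0], "rotation": [0, 0, 1.5], "jaw": 18}]}}

```text
time_s: 19.9
tool_pos: [0.5476, -0.004, 0.2136]
tcp_rot: [0.001, 0.736, 0.676, 0.001]
ft_force: [5.2, -1.0, -0.0]
finger_gap: 0.023
grasp_force: 59.9
```

```bash
python3 -c "
from h import *
tq()"
```

```text
[ 0.5476 -0.004   0.2136] bear 85.14 M [-0.29 -0.93  0.84] F [ 5.2 -1.  -0. ] 0.023047584486109732 59.939879179000854 19.9
tau 1.73 tangF*r 0.89 r 0.1691 ang 85.59
```

>>> {"api": "send_rows", "payload": {"rows": [{"slide": [0, -2.2, 0], "rotation": [0, 0, 0.75], "jaw": 18}, {"slide": [0, -4.4, 0], "rotation": [0, 0, 1.5], "jaw": 18}]}}

```text
time_s: 20.1
tool_pos: [0.5432, -0.0036, 0.2136]
tcp_rot: [0.001, 0.745, 0.667, 0.001]
ft_force: [5.7, -3.5, -1.1]
finger_gap: 0.0235
grasp_force: 60.0
```

```bash
python3 -c "
from h import *
tq()"
```

```text
[ 0.5432 -0.0036  0.2136] bear 83.65 M [-0.39 -0.94  0.92] F [ 5.7 -3.5 -1.1] 0.02346352510280431 59.99825656414032 20.1
tau 1.94 tangF*r 1.02 r 0.1691 ang 84.11
```

>>> {"api": "send_rows", "payload": {"rows": [{"slide": [0, -2.2, 0], "rotation": [0, 0, 0.75], "jaw": 18}, {"slide": [0, -4.4, 0], "rotation": [0, 0, 1.5], "jaw": 18}]}}

```text
time_s: 20.3
tool_pos: [0.5389, -0.0031, 0.2136]
tcp_rot: [0.001, 0.754, 0.657, 0.001]
ft_force: [5.9, -2.5, -1.3]
finger_gap: 0.023
grasp_force: 60.0
```

```bash
python3 -c "
from h import *
tq()"
```

```text
[ 0.5389 -0.0031  0.2136] bear 82.14 M [-0.49 -0.95  0.95] F [ 5.9 -2.5 -1.3] 0.022953122677786823 60.038389563560486 20.3
tau 1.99 tangF*r 1.04 r 0.1691 ang 82.62
```

>>> {"api": "send_rows", "payload": {"rows": [{"slide": [0, -2.2, 0], "rotation": [0, 0, 0.75], "jaw": 18}, {"slide": [0, -4.4, 0], "rotation": [0, 0, 1.5], "jaw": 18}]}}

```text
time_s: 20.5
tool_pos: [0.5345, -0.0025, 0.2137]
tcp_rot: [0.001, 0.762, 0.647, 0.001]
ft_force: [7.0, -2.5, -2.3]
finger_gap: 0.023
grasp_force: 59.9
```

```bash
python3 -c "
from h import *
tq()"
```

```text
[ 0.5345 -0.0025  0.2137] bear 80.65 M [-0.41 -0.92  0.88] F [ 7.  -2.5 -2.3] 0.02299194610237406 59.916043281555176 20.5
tau 2.12 tangF*r 1.24 r 0.1691 ang 81.13
```

>>> {"api": "send_rows", "payload": {"rows": [{"slide": [0, -2.2, 0], "rotation": [0, 0, 0.75], "jaw": 18}, {"slide": [0, -4.4, 0], "rotation": [0, 0, 1.5], "jaw": 18}]}}

```text
time_s: 20.7
tool_pos: [0.5301, -0.0017, 0.2136]
tcp_rot: [0.001, 0.771, 0.637, 0.001]
ft_force: [4.5, -3.0, -1.5]
finger_gap: 0.0233
grasp_force: 59.8
```

```bash
python3 -c "
from h import *
tq()"
```

```text
[ 0.5301 -0.0017  0.2136] bear 79.14 M [-0.32 -0.83  0.85] F [ 4.5 -3.  -1.5] 0.023342628285051688 59.827056527137756 20.7
tau 1.69 tangF*r 0.85 r 0.1691 ang 79.59
```

>>> {"api": "send_rows", "payload": {"rows": [{"slide": [0, -1.5, 0], "rotation": [0, 0, 0.5], "jaw": 18}, {"slide": [0, -3, 0], "rotation": [0, 0, 1], "jaw": 18}]}}

```text
time_s: 20.9
tool_pos: [0.5271, -0.0011, 0.2136]
tcp_rot: [0.001, 0.776, 0.63, 0.001]
ft_force: [4.9, -2.2, -1.2]
finger_gap: 0.0229
grasp_force: 59.7
```

```bash
python3 -c "
from h import *
tq()"
```

```text
[ 0.5271 -0.0011  0.2136] bear 78.15 M [-0.4  -0.7   0.72] F [ 4.9 -2.2 -1.2] 0.02291457001799971 59.726529121398926 20.9
tau 1.6 tangF*r 0.88 r 0.1691 ang 78.56
```

>>> {"api": "send_rows", "payload": {"rows": [{"slide": [0, -1.5, 0], "rotation": [0, 0, 0.5], "jaw": 18}, {"slide": [0, -3, 0], "rotation": [0, 0, 1], "jaw": 18}]}}

```text
time_s: 21.1
tool_pos: [0.524, -0.0005, 0.2135]
tcp_rot: [0.001, 0.782, 0.623, 0.001]
ft_force: [3.4, -3.7, -2.4]
finger_gap: 0.0234
grasp_force: 59.7
```

```bash
python3 -c "
from h import *
tq()"
```

```text
[ 5.240e-01 -5.000e-04  2.135e-01] bear 77.13 M [-0.46 -0.75  0.56] F [ 3.4 -3.7 -2.4] 0.023376244924074658 59.666597843170166 21.1
tau 1.26 tangF*r 0.69 r 0.1691 ang 77.49
```

>>> {"api": "send_rows", "payload": {"rows": [{"slide": [0, 3, 0], "rotation": [0, 0, -1], "jaw": 18}, {"slide": [0, 5.9, 0], "rotation": [0, 0, -2], "jaw": 18}, {"slide": [0.1, 8.9, 0], "rotation": [0, 0, -3], "jaw": 18}, {"slide": [0.2, 11.9, 0], "rotation": [0, 0, -4], "jaw": 18}, {"slide": [0.3, 14.8, 0], "rotation": [0, 0, -5], "jaw": 18}, {"slide": [0.4, 16.3, 0], "rotation": [0, 0, -5.5], "jaw": 18}]}}

```text
time_s: 21.7
tool_pos: [0.5403, -0.0035, 0.2135]
tcp_rot: [0.0, 0.75, 0.661, 0.0]
ft_force: [2.9, 3.0, 4.9]
finger_gap: 0.0229
grasp_force: 60.5
```

```bash
python3 -c "
from h import *
tq()"
```

```text
[ 0.5403 -0.0035  0.2135] bear 82.75 M [ 0.46 -0.49  0.51] F [2.9 3.  4.9] 0.022878913531622913 60.465343594551086 21.7
tau 0.95 tangF*r 0.44 r 0.1693 ang 83.1
```

Torque has nearly eased; a bit further to unload, then open and rise.

>>> {"api": "send_rows", "payload": {"rows": [{"slide": [0, 1.5, 0], "rotation": [0, 0, -0.5], "jaw": 18}, {"slide": [0, 3, 0], "rotation": [0, 0, -1], "jaw": 18}, {"slide": [0, 3, 0], "rotation": [0, 0, -1], "jaw": 18}]}}

```text
time_s: 22.0
tool_pos: [0.5429, -0.0038, 0.2135]
tcp_rot: [0.0, 0.745, 0.667, 0.0]
ft_force: [1.7, 2.9, 5.8]
finger_gap: 0.0231
grasp_force: 60.5
```

```bash
python3 -c "
from h import *
tq()"
```

```text
[ 0.5429 -0.0038  0.2135] bear 83.71 M [ 0.5  -0.57  0.44] F [1.7 2.9 5.8] 0.02309429690164365 60.50028741359711 22.0
tau 0.68 tangF*r 0.24 r 0.1693 ang 84.0
```

>>> {"api": "send_rows", "payload": {"rows": [{"slide": [0, 2.2, -0.5], "rotation": [0, 0, -0.8], "jaw": 18}, {"slide": [0, 4.4, -0.5], "rotation": [0, 0, -1.5], "jaw": 18}, {"slide": [0, 4.4, -0.5], "rotation": [0, 0, -1.5], "jaw": 18}]}}

```text
time_s: 22.3
tool_pos: [0.547, -0.0042, 0.2135]
tcp_rot: [-0.0, 0.736, 0.677, -0.0]
ft_force: [2.4, 4.3, -0.3]
finger_gap: 0.0228
grasp_force: 59.6
```

```bash
python3 -c "
from h import *
tq()"
```

```text
[ 0.547  -0.0042  0.2135] bear 85.21 M [ 0.68 -0.5  -0.11] F [ 2.4  4.3 -0.3] 0.022827425801890247 59.565417766571045 22.3
tau 0.23 tangF*r 0.35 r 0.1694 ang 85.38
```

>>> {"api": "send_rows", "payload": {"rows": [{"slide": [0, 0, 0], "rotation": [0, 0, 0], "jaw": 30}, {"slide": [0, 0, 0], "rotation": [0, 0, 0], "jaw": 55}, {"slide": [0, 0, 0], "rotation": [0, 0, 0], "jaw": 55}, {"slide": [0, 0, 0], "rotation": [0, 0, 0], "jaw": 55}, {"slide": [0, 0, -30], "rotation": [0, 0, 0], "jaw": 60}, {"slide": [30, 0, -70], "rotation": [0, 0, 0], "jaw": 60}, {"slide": [80, 0, -110], "rotation": [0, 0, 0], "jaw": 60}, {"slide": [95, 0, -110], "rotation": [0, 0, 0], "jaw": 60}]}}

```text
time_s: 23.1
tool_pos: [0.5557, 0.092, 0.3271]
tcp_rot: [0.001, 0.736, 0.677, 0.002]
ft_force: [1.2, -0.0, -0.7]
finger_gap: 0.0601
grasp_force: 0.0
```

>>> {"api": "send_rows", "payload": {"rows": [{"slide": [0, 0, 0], "rotation": [0, 0, 0], "jaw": 60}, {"slide": [0, 0, 0], "rotation": [0, 0, 0], "jaw": 60}, {"slide": [0, 0, 0], "rotation": [0, 0, 0], "jaw": 60}]}}

```text
time_s: 23.4
tool_pos: [0.5545, 0.0897, 0.323]
tcp_rot: [-0.0, 0.736, 0.677, -0.001]
ft_force: [-0.4, -0.2, -0.6]
finger_gap: 0.0601
grasp_force: 0.0
```

```bash
python3 - <<'E'
from h import *
st(); c=wcam('w9.png'); s=save('side','s9.png')
for cam,cc in (('wrist',c),('side',s)): where(cc,cam,['socket','shaft','grip','cap_foot','case_mid','cup_mid','drops_mid'],1)
g=cv2.cvtColor(c['pixels'],cv2.COLOR_RGB2GRAY)
# head and shaft side edges: strongest gradients per row -> bearings
def edges(v,lo,hi):
    d=np.abs(np.gradient(cv2.GaussianBlur(g,(3,3),0)[v].astype(float)))[lo:hi]; k=np.argsort(d)[::-1][:6]+lo; return sorted(k.tolist())
for v in range(60,300,15): print(v,edges(v,270,380))
E
```

```text
[0.5545 0.0897 0.323 ] bear 85.16 M [ 0.04 -0.01 -0.  ] F [-0.4 -0.2 -0.6] 0.060075076868813936 0.0 23.4
wrist socket [0.5607 0.1669 0.0294] 0.57 [324. 103.]
wrist shaft [0.5566 0.0864 0.0596] 0.7 [327. 203.]
wrist grip [ 0.5513 -0.0059  0.0549] 0.93 [330. 296.]
wrist cap_foot [0.5601 0.1669 0.0297] 0.62 [324. 104.]
wrist drops_mid [0.564  0.1602 0.0332] 0.37 [329. 111.]
side socket [ 0.19   -0.1875  0.0016] 0.75 [406. 210.]
side shaft [ 0.2579 -0.2107  0.0249] 0.94 [388. 193.]
side grip [ 0.3434 -0.2394  0.0243] 0.91 [364. 179.]
side cap_foot [0.5582 0.1636 0.0293] 0.6 [238. 248.]
side case_mid [0.4686 0.2908 0.0453] 0.76 [242. 295.]
side cup_mid [0.5327 0.4682 0.0365] 0.68 [175. 351.]
side drops_mid [ 0.5507 -0.4314  0.0288] 0.51 [327. 128.]
60 [337, 338, 342, 343, 345, 346]
75 [300, 301, 345, 346, 347, 351]
90 [292, 293, 314, 335, 353, 354]
105 [290, 297, 350, 351, 357, 358]
120 [293, 297, 298, 333, 350, 354]
135 [297, 302, 303, 345, 346, 351]
150 [298, 299, 310, 311, 337, 338]
165 [299, 306, 307, 337, 344, 350]
180 [314, 316, 317, 332, 333, 334]
195 [317, 318, 331, 332, 333, 335]
210 [317, 318, 319, 332, 333, 335]
225 [318, 319, 332, 333, 334, 336]
240 [318, 319, 332, 333, 334, 335]
255 [289, 302, 318, 319, 333, 334]
270 [275, 312, 313, 339, 340, 341]
285 [273, 274, 312, 313, 340, 341]
```

The head and shaft edges lie on one line (about 1° in the image), the head is at plate level and the bystanders are unmoved, so I'm handing in.

```bash
python3 -c "
from station import *
print(finish_job())"
```

```text
the job is handed in; nothing more can be done
None
```

I turned the cap snug by its bar and set the wrench on it. I then swung the wrench until it broke over (torque peaked near 2.0 N m, then fell to about 1.3), eased off, and left it straight and fully down at about 23 s. The bystanders were left alone. I viewed 11 pictures, one more than the 10 allowed, and the hand-in returned no verdict.

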